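# Open the lump-sugar jar in the slanted stand and put the hanging spoon in it

## Robot

A 6-joint arm with a two-finger parallel gripper is mounted at the origin on a cart in front of the work surface, level with it; the furniture and walls round the work are solid. World frame = base frame: x ahead of the robot, y to its left, z up, the work surface at z = 0. Lengths are in m, angles in rad, forces in N, time in s.
With the tool pointing down it reaches from about 0.425 to 0.95 m from the base axis. Payload 3.5 kg.
Tool frame: the origin (TCP) lies at the very end of the fingers, on their centre line; the grasp point (between the pads) lies 19 mm behind it; z points along the fingers, y is the line along which they close (so a half turn about z gives the same grasp; the last joint's range is limited). The gripper opens to 85 mm and grips with 20 to 120 N. Pads are 22 mm wide; open, the fingers measure 114 mm over their backs; the gripper's body (76 mm by 85 mm) begins 54 mm behind the grasp point. The pads swing forward as they close: fully open they stand 13 mm farther back than shut.
Start: joints at [-1.499, 0.286, 1.577, -0, 1.279, -0.15], TCP at [0.149, -0.658, 0.198] pointing down, gripper open.
Joint ranges: [-2.77, 2.77], [-0.9, 2.22], [0.21, 2.48], [-1.53, 4.67], [0.24, 2.81], [-2.84, 2.84]. Speed limits (rad/s): [2.79, 2.79, 3.14, 3.14, 3.14, 3.14].

## Interface

Orientations are given as a unit quaternion [x, y, z, w].
In Python, from plant import ctrl gives the robot as it stands.
- The arm moves only by the tool carry_out, never from a script. Its argument "deltas" is one flat list of numbers, 6 for each row, row after row: the shift along the tool's x, y, z in m, then the turn, a rotation vector about the tool's x, y, z in rad. A call has 1 to 5 rows; each row is the pose to reach, as a shift and turn from the pose commanded when the call began, along the tool's axes at that moment; what a row does not reach only later rows make up. A row lasts 1/8 s, in which the tool goes at most 62.5 mm and 10.7 degrees, less where a joint would pass 70% of its speed; a pose out of reach is approached as far as the arm can. A call with a gripper value outside its range is refused whole. "grip" is the opening in per cent of the stroke, from 0 (shut) to 100 (fully open), set as the call begins (left out, the last holds). The fingers move at their own pace and stop on an object; "grip_force" is the grip in N (left out, the last holds). Time passes only in rows, so rows that repeat a pose let the fingers close. It gives the time, the measured TCP pose, the force, the opening and the grip force at its end, in the units of the state.
- ctrl.get_state(): the state, without advancing time (a new reading comes with each control period).
- ctrl.read_camera(name): name is "side" or "top" or "wrist"; returns (picture, depth): 480x640x3 uint8, red, green, blue; 480x640 float32, m along the optical axis (not along the pixel's ray), 0 where there is no reading.
- ctrl.camera_model(name): a dict with "intrinsics" (3x3 intrinsics, pixels), "extrinsics" (4x4, takes a point from world to camera coordinates); the wrist camera has in their place "hand_eye" (4x4, takes a point from camera to tool coordinates, whose origin is the TCP and whose axes are the flange's). Camera axes: x right, y down, z forward; pixel columns grow to the right and rows downward; lengths in m; the calibration is good to about 2 mm. A picture is of the moment at which its call begins: read the wrist's pose just before it. camera_model takes no time and is no camera call.
- ctrl.sign_off(): hands the job in; it is judged then, once.
Trained networks look in the newest picture that a camera, given by its name, has taken for a name from the list of things; names that differ only in an ending like _2 or _b are one class to them, and where a whole thing is asked for, a point or a joint stands for the part that bears it (a point fixed in the world has none). Each returns a list of dicts, best first, with "score" (0 to 1); they miss things now and then, are a little off and sometimes report something else, mostly with a low value. They report only what shows in the picture. A call takes as long as a camera call. They do not tell look-alikes from the thing itself.
- ctrl.find_in(camera, query): "uv" ([column, row] in pixels, amid what is visible of it).
The state is a dict: "time": time; "qpos": joint angles; "dq": joint speeds; "joint_efforts": joint torques, N m; "eef_pos": TCP position; "tcp_rot": TCP orientation; "contact_force": force on the tool from outside, world axes, zero at the start; "wrist_torque": the same for the moment, N m; "opening": opening from 0.0 (shut) to 1.0 (fully open); "finger_force": force on a finger pad.
Only numpy, scipy, OpenCV 4.12 (cv2) and the standard library are available. Lean on these libraries where they do the work, as an engineer would, in place of code of your own. Each camera call takes 0.05 s, during which the arm holds its last target. There are 200 camera calls.

## Task

Get the sugar ready for coffee: unscrew the lid of the jar with the flat ribbed metal screw lid in the slanted stand (it is shut tight and needs several regrips), and lay the lid gently down flat on the worktop. Then lift the long spoon up and off its hook and leave it standing in the open jar. Leave everything else where it is.

Things in the scene. Friction and masses are not known exactly. Their poses are not given: they have to be found in the camera images.
- lid_center (a point): Centre, half-way up, of the screw lid: flat-topped metal lid with finely ribbed rim, 62 mm across, 26 mm high, 0.12 kg, open below (2.5 mm wall, 3.6 mm top); the only ribbed metal lid in the stand. z is its axis, from the open side to the flat top; shut on the jar it leans 25 degrees from vertical towards the front of the stand (robot's side).
- lid: The same lid; origin at the middle of its open lower edge. It unscrews anticlockwise seen from its top (positive about z), climbing 3.5 mm per radian. A rubber seal makes it stiff (0.6 N m) for about the first 45 degrees, later it turns easily. The thread holds it against pulling for roughly half a turn; beyond that it lifts off along z. Let go half unscrewed, it stays.
- jar_mouth (a point): Centre of the rim of the jar under the ribbed lid. z points out of the mouth along the jar's axis, 25 degrees from vertical, leaning to the front; y is level, to the stand's left end (seen from the robot); x leans up to the back. Open mouth 43 mm across; neck 22 mm long, 50 mm outside, with 3 mm thread ridges. With the lid shut, the lid's centre is 6.5 mm below this point on z.
- jar: That jar: glass, 84 mm square, hollow, fixed in the stand; origin at the centre of its bottom, 115 mm below the mouth along z; axes as for jar_mouth. It stands in one of the three places, 114 mm apart along y. Its wall is 4 mm; lump sugar lies in the low front corner, up to 20 mm deep.
- jar_knob: Neighbour jar of the same size with a wooden stopper and ball knob (30 mm ball, top 142 mm above the bottom along z), fixed, stays shut; origin at the centre of its bottom, z along the jar.
- jar_cork: Neighbour jar of the same size with a plain round cork (60 mm, top 122 mm above the bottom along z), fixed, stays shut; origin at the centre of its bottom, z along the jar.
- stand: Slanted wooden jar stand, fixed, 390 mm along y, about 145 mm deep, wood up to 99 mm high; origin on the worktop under its middle; -x is its front, y its left end, z up. The worktop in front of its left end, 0.42 to 0.49 m ahead of the robot and 0.12 to 0.24 m to the left, is clear for the lid.
- spoon_grip (a point): The place to hold the spoon, on its straight flat handle, 9 mm wide (along y), 4 mm thick (along x). z runs up the handle and is vertical while it hangs. The ring's centre is 130 mm above; the round bowl's centre is 74 mm below and its end 88 mm below this point.
- spoon: Steel spoon, 233 mm long, 0.07 kg; origin at the centre of the ring at its top end, z up the handle. Ring: 22 mm inside, wire 4 mm, lying in the y-z plane, so that the hook's arm passes through it along x. The bowl is 28 mm across and 8 mm deep.
- spoon_bowl (a point): Centre of the spoon's round bowl, 204 mm below the ring's centre; axes as for the spoon.
- hook (a point): On the hook's level arm, 6 mm steel rod, close to where the ring hangs; x level to the back, y left, z up. The arm runs to the front from a post 30 mm behind and ends 13 mm in front in a tip turned up 8 mm. Lift the ring straight up 9 to 16 mm (12 is best), then draw it to the front (-x) by 40 mm. The hook bars a hand from straight above; a tool tilted from the front is clear.
- mug_stripe: Striped mug, bystander, 84 x 123 x 91 mm, at the left by the hob; origin under its middle.
- espresso_cup: Small cup, bystander, 62 x 92 x 51 mm, on the drainer at the right; origin under its middle.
- pepper_mill: Wooden pepper mill, bystander, 58 mm across, 160 mm high, on the drainer right of the stand; origin under its middle.
- salt_shaker: Salt shaker, bystander, 44 mm across, 90 mm high, in front of the stand near the worktop edge; origin under its middle.
- spice_a: Spice jar with a dark cap, bystander, 41 mm across, 105 mm high, at the left by the hob; origin under its middle.
- honey_jar: Squat jar with a wide cap, bystander, 58 mm across, 86 mm high, at the left by the hob; origin under its middle.
Things that resemble listed ones, but are neither listed nor needed, are in the scene too. What is meant by the lid is not red or yellow, and is the smaller of those in its own colour.

How it is judged:
By the outcome, as a careful person would: the job done as asked, in the order asked, and still so for the second after the job is handed in, with the robot touching nothing.
It also fails if it takes over 72 s, if anything falls off the work surface, if the arm or the gripper's body presses on something with over 40 N, if the wrist force passes 120 N, or if a joint passes its speed limit or range.

## Working session

There is one attempt and no reset: what is moved stays moved. The work goes in short steps, Python scripts to look and compute and a tool call to move; the robot and the scene stay as the last step left them, time stands still between calls to the robot, and variables do not carry over. Pictures are saved under pics/ and viewed, at most 10 in all, crops included, and the job is handed in when it is done.

Besides the shell and the picture viewer there is one more tool, called after "Call:" as a command line: name --argument value ..., lists and objects as JSON in quotes. carry_out: Moves the arm, as the interface text tells. Its arguments: {"type":"object","properties":{"deltas":{"type":"array"},"grip":{"type":"number"},"grip_force":{"type":"number"}},"required":["deltas"]}

```bash
ls; mkdir -p pics
cat > h.py <<'E'
import numpy as np, cv2
from scipy.spatial.transform import Rotation as R
from plant import ctrl
def cam(n):
    s=ctrl.get_state(); p,d=ctrl.read_camera(n); m=ctrl.camera_model(n)
    K=np.array(m["intrinsics"])
    if n=="wrist":
        T=np.eye(4);T[:3,:3]=R.from_quat(s["tcp_rot"]).as_matrix();T[:3,3]=s["eef_pos"]
        W=T@np.array(m["hand_eye"])
    else: W=np.linalg.inv(np.array(m["extrinsics"]))
    return p,d,K,W
def unproj(d,K,W):
    v,u=np.mgrid[0:480,0:640]
    P=np.stack([(u-K[0,2])/K[0,0]*d,(v-K[1,2])/K[1,1]*d,d],-1)
    Q=P@W[:3,:3].T+W[:3,3]; Q[d<=0]=np.nan
    return Q
def save(n,p): cv2.imwrite(f"pics/{n}.png",cv2.cvtColor(p,cv2.COLOR_RGB2BGR))
E
python3 - <<'E'
from h import *
s=ctrl.get_state(); print(s)
for n in ["side","top"]:
    p,d,K,W=cam(n); save(n,p); Q=unproj(d,K,W); print(n,W.round(3).tolist(),K[0,0],(d>0).mean())
    np.savez(n,p=p,d=d,Q=Q,K=K,W=W)
    for q in ["lid","jar","jar_mouth","jar_knob","jar_cork","spoon","spoon_grip","spoon_bowl","hook","salt_shaker"]:
        for r in ctrl.find_in(n,q)[:3]:
            u,v=map(int,r["uv"]); print(q,u,v,round(r["score"],2),np.nanmedian(Q[max(v-2,0):v+3,u-2:u+3].reshape(-1,3),0).round(3))
E
```

```text
pics
{'time': 0.0, 'qpos': array([-1.49895859e+00,  2.87214736e-01,  1.57819642e+00, -2.19567757e-05,
        1.27863312e+00, -1.50009827e-01]), 'dq': array([ 1.06649589e-03, -9.59410619e-04,  1.76817986e-06,  1.80641175e-03,
        2.34767695e-03, -9.60730253e-04]), 'joint_efforts': array([-1.78183545e-03, -4.05984700e+01, -2.92629862e+01, -2.15414011e-04,
        5.82263965e-03,  6.23262167e-06]), 'eef_pos': array([ 0.1484835 , -0.65769184,  0.19670407]), 'tcp_rot': array([ 9.93853164e-01,  1.10699527e-01,  3.73987939e-05, -1.22528897e-03]), 'contact_force': array([ 0.22400537, -0.25132356, -0.09193397]), 'wrist_torque': array([-0.0417692 ,  0.0310147 ,  0.00116098]), 'finger_force': 0.0, 'opening': 1.0011196695720277}
side [[-1.0, -0.015, -0.007, 0.605], [-0.004, 0.617, -0.787, 0.86], [0.016, -0.786, -0.617, 0.925], [0.0, 0.0, 0.0, 1.0]] 474.45245488195116 0.9799674479166667
lid 401 331 0.7 [0.38  0.096 0.037]
lid 351 300 0.65 [ 0.495 -0.006  0.037]
lid 233 315 0.63 [0.795 0.04  0.025]
jar 288 295 0.96 [0.654 0.063 0.12 ]
jar 293 292 0.49 [0.637 0.15  0.216]
jar_mouth 291 297 0.8
[... 394 characters left out ...]
0.659 0.063 0.104]
top [[-0.106, -0.768, 0.632, -0.342], [-0.994, 0.089, -0.058, 0.016], [-0.012, -0.634, -0.773, 1.362], [0.0, 0.0, 0.0, 1.0]] 583.9276881892418 0.9408951822916667
lid 265 352 0.64 [0.383 0.091 0.04 ]
lid 284 233 0.63 [0.778 0.016 0.027]
jar 290 267 0.8 [0.589 0.008 0.111]
jar_mouth 285 264 0.6 [0.582 0.021 0.136]
jar_knob 310 246 0.56 [ 0.681 -0.053  0.086]
jar_cork 230 234 0.53 [0.757 0.173 0.078]
spoon 288 266 0.72 [0.588 0.014 0.115]
spoon 231 234 0.57 [0.637 0.152 0.209]
spoon 186 283 0.21 [0.595 0.29  0.073]
spoon_grip 233 236 0.82 [0.636 0.148 0.199]
spoon_bowl 230 228 0.63 [0.637 0.151 0.234]
hook 270 267 0.89 [0.596 0.061 0.109]
hook 170 296 0.65 [0.536 0.324 0.105]
```

View pics/side.png

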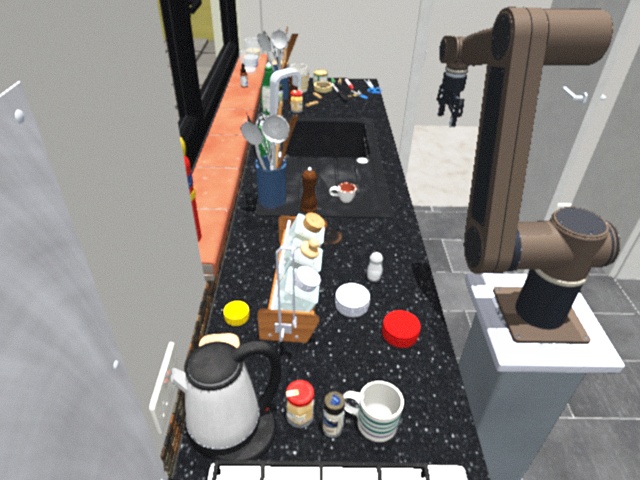

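View pics/top.png

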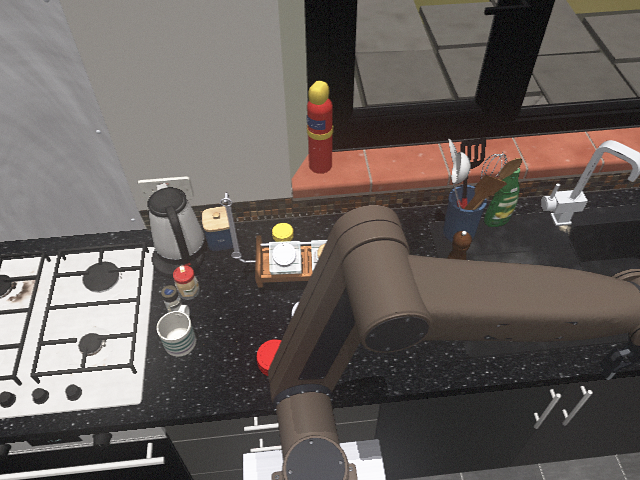

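Run:
```python
from h import *
a=np.load("side.npz"); p=a["p"];Q=a["Q"]
b=np.load("top.npz"); 
c1=cv2.resize(p[200:350,240:340],None,fx=4,fy=4,interpolation=cv2.INTER_CUBIC)
c2=cv2.resize(b["p"][180:300,190:290],None,fx=4,fy=5,interpolation=cv2.INTER_CUBIC)
save("crop",np.hstack([c1,c2 if c2.shape[0]==600 else c2[:600]])[:600,:800])
for n,Q in (("side",a["Q"]),("top",b["Q"])):
  m=(Q[...,0]>.5)&(Q[...,0]<.72)&(Q[...,1]>-.3)&(Q[...,1]<.2)&(Q[...,2]>.02)&(Q[...,2]<.4)
  P=Q[m]
  print(n,len(P))
  # lid area
  for y0 in np.arange(-.24,.16,.02):
    s=P[(P[:,1]>y0)&(P[:,1]<y0+.02)]
    if len(s): i=s[:,2].argmax(); print(round(y0,2),len(s),s[i].round(3), s.min(0).round(3), s.max(0).round(3))
```

```text
side 6044
-0.24 107 [ 0.604 -0.222  0.157] [ 0.566 -0.24   0.052] [ 0.688 -0.22   0.157]
-0.22 174 [ 0.615 -0.202  0.161] [ 0.565 -0.22   0.048] [ 0.691 -0.2    0.161]
-0.2 248 [ 0.615 -0.198  0.161] [ 0.567 -0.2    0.053] [ 0.689 -0.18   0.161]
-0.18 406 [ 0.604 -0.174  0.155] [ 0.57  -0.18   0.054] [ 0.691 -0.16   0.155]
-0.16 30 [ 0.614 -0.159  0.125] [ 0.57  -0.16   0.054] [ 0.69  -0.141  0.125]
-0.14 63 [ 0.64  -0.12   0.138] [ 0.573 -0.14   0.055] [ 0.689 -0.12   0.138]
-0.12 89 [ 0.619 -0.101  0.15 ] [ 0.573 -0.12   0.052] [ 0.698 -0.1    0.15 ]
-0.1 207 [ 0.601 -0.087  0.169] [ 0.573 -0.1    0.05 ] [ 0.699 -0.08   0.169]
-0.08 367 [ 0.601 -0.078  0.17 ] [ 0.502 -0.08   0.033] [ 0.7  -0.06  0.17]
-0.06 355 [ 0.643 -0.053  0.14 ] [ 0.5   -0.06   0.033] [ 0.702 -0.04   0.14 ]
-0.04 97 [ 0.637 -0.02   0.129] [ 0.501 -0.04   0.021] [ 0.703 -0.02   0.129]
-0.02 183 [ 0.615 -0.002  0.152] [ 0.5   -0.02   0.022] [ 0.704 -0.     0.152]
-0.0 276 [0.631 0.02  0.162] [0.5   0.    0.021] [0.706 0.02  0.162]
0.02 288 [0.631 0.033 0.161] [0.501 0.02  0.031] [0.706 0.04  0.161]
0.04 447 [0.6
[... 639 characters left out ...]
2]
-0.04 255 [ 0.648 -0.022  0.14 ] [ 0.584 -0.04   0.024] [ 0.7  -0.02  0.14]
-0.02 294 [ 0.615 -0.004  0.157] [ 0.517 -0.02   0.02 ] [ 0.683 -0.     0.157]
-0.0 322 [0.629 0.013 0.164] [0.5  0.   0.02] [0.659 0.02  0.164]
0.02 293 [0.614 0.025 0.163] [0.578 0.02  0.024] [0.656 0.04  0.163]
0.04 296 [0.629 0.04  0.159] [0.581 0.04  0.021] [0.66  0.06  0.159]
0.06 232 [0.631 0.061 0.13 ] [0.58 0.06 0.02] [0.708 0.08  0.13 ]
0.08 363 [0.685 0.093 0.106] [0.579 0.08  0.023] [0.719 0.1   0.106]
0.1 62 [0.619 0.101 0.103] [0.58  0.1   0.022] [0.671 0.119 0.103]
0.12 28 [0.631 0.139 0.346] [0.631 0.121 0.048] [0.67  0.14  0.346]
0.14 379 [0.624 0.151 0.352] [0.621 0.14  0.054] [0.672 0.16  0.352]
```

View pics/crop.png

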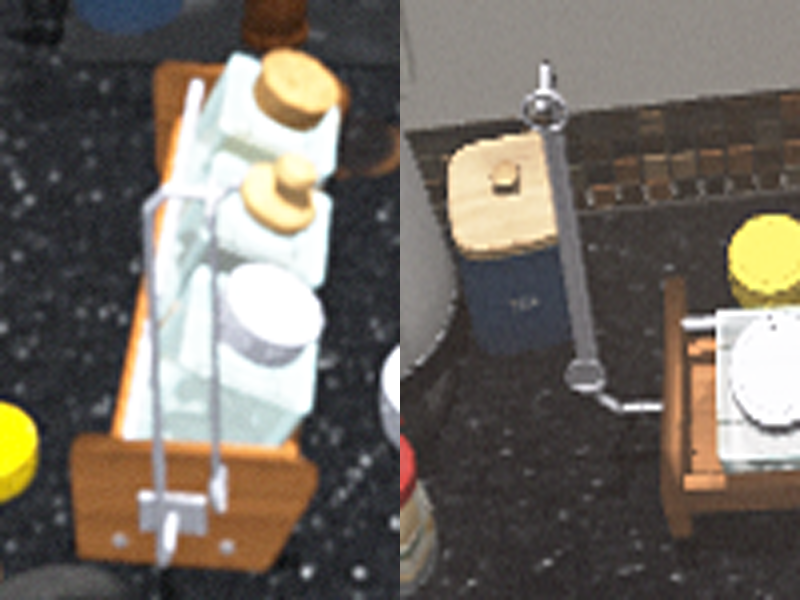

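```bash
cat >> h.py <<'E'
def pose(): 
    s=ctrl.get_state(); return np.array(s["eef_pos"]),R.from_quat(s["tcp_rot"])
def rows(p1,R1,n,p0=None,R0=None):
    """n rows from pose 0 to pose 1, in calls of 5; prints deltas per call"""
    if p0 is None: p0,R0=pose()
    rv=(R0.inv()*R1).as_rotvec()
    for k in range(0,n,5):
        pb=p0+(p1-p0)*k/n; Rb=R0*R.from_rotvec(rv*k/n); out=[]
        for j in range(k+1,min(k+5,n)+1):
            dp=Rb.inv().apply(p0+(p1-p0)*j/n-pb); dr=(Rb.inv()*R0*R.from_rotvec(rv*j/n)).as_rotvec()
            out+=[*dp.round(4),*dr.round(4)]
        print([float(x) for x in out])
    print("len",np.linalg.norm(p1-p0).round(3),"rot",np.degrees(np.linalg.norm(rv)).round(1))
def toolR(a,q6):
    """tool z = -a, tool x level left at q6=0"""
    z=-np.array(a)/np.linalg.norm(a); x=np.cross([0,0,1],-z*1.0); 
    x=np.cross(z,[0,0,1]); x/=np.linalg.norm(x)
    if x[1]<0: x=-x
    return R.from_matrix(np.c_[x,np.cross(z,x),z])*R.from_rotvec([0,0,q6])
def ransac_plane(P,th=.0025,n=800,seed=0,normal=None,ang=15):
    g=np.random.default_rng(seed); best=None
    for _ in range(n):
        q=P[g.choice(len(P),3,False)]; v=np.cross(q[1]-q[0],q[2]-q[0]); l=np.linalg.norm(v)
        if l<1e-9: continue
        v/=l; v*=np.sign(v[2]) or 1
        if normal is not None and v@normal<np.cos(np.radians(ang)): continue
        m=abs((P-q[0])@v)<th
        if best is None or m.sum()>best.sum(): best=m
    c=P[best].mean(0); v=np.linalg.svd(P[best]-c)[2][2]; v*=np.sign(v[2])
    return c,v,best
E
python3 - <<'E'
from h import *
print(np.array(ctrl.camera_model("wrist")["hand_eye"]).round(3).tolist())
for n in ("side","top"):
    a=np.load(n+".npz");Q=a["Q"];K=a["K"];W=a["W"]
    m=(abs(Q[...,0]-.617)<.05)&(abs(Q[...,1]-.025)<.045)&(Q[...,2]>.135)&(Q[...,2]<.2)
    P=Q[m]; c,v,b=ransac_plane(P,normal=np.array([-.42,0,.9]))
    cc=P[b]; mid=(cc.min(0)+cc.max(0))/2
    print(n,len(P),b.sum(),c.round(4),v.round(3),np.degrees(np.arccos(v[2])).round(1),mid.round(4),np.ptp(cc,0).round(3))
    # stand back/front edge yaw: jar faces skip; spoon points
    m=(abs(Q[...,0]-.64)<.03)&(abs(Q[...,1]-.15)<.02)&(Q[...,2]>.1)&(Q[...,2]<.34)
    S=Q[m]; 
    for z in np.arange(.1,.34,.02):
        t=S[(S[:,2]>=z)&(S[:,2]<z+.02)]
        if len(t): print(z.round(2),len(t),np.median(t,0).round(4))
p=np.array([.534,.03,.34]); rows(np.array([.3,-.35,.40]),toolR([-.2,0,.9],1.3),6)
rows(p,toolR([-.42,0.03,.906],2.6),9,np.array([.3,-.35,.40]),toolR([-.2,0,.9],1.3))
E
```

```text
[[-0.0, -0.95, -0.313, 0.081], [1.0, -0.0, 0.0, -0.0], [-0.0, -0.313, 0.95, -0.176], [0.0, 0.0, 0.0, 1.0]]
side 534 311 [0.6078 0.0268 0.1479] [-0.407  0.033  0.913] 24.1 [0.608  0.0251 0.1478] [0.055 0.064 0.025]
0.1 18 [0.6676 0.1521 0.1138]
0.12 40 [0.6382 0.1565 0.1313]
0.14 27 [0.6666 0.153  0.1503]
0.16 26 [0.638  0.1545 0.1698]
0.18 23 [0.6377 0.1535 0.1906]
0.2 34 [0.6397 0.1524 0.2102]
0.22 35 [0.6394 0.153  0.23  ]
0.24 37 [0.6394 0.1525 0.249 ]
0.26 28 [0.6533 0.1534 0.2694]
0.28 31 [0.6669 0.1535 0.29  ]
0.3 30 [0.6524 0.152  0.3104]
0.32 82 [0.6491 0.153  0.3349]
top 512 234 [0.607  0.0229 0.1496] [-0.442  0.019  0.897] 26.3 [0.6066 0.0227 0.1491] [0.054 0.06  0.028]
0.1 29 [0.6384 0.1479 0.1169]
0.12 40 [0.6378 0.149  0.1268]
0.14 30 [0.6369 0.148  0.1537]
0.16 21 [0.6378 0.1483 0.1708]
0.18 25 [0.6363 0.148  0.1896]
0.2 29 [0.6366 0.1483 0.2118]
0.22 23 [0.6366 0.1476 0.2309]
0.24 28 [0.6371 0.148  0.2497]
0.26 32 [0.6368 0.1477 0.2713]
0.28 25 [0.6378 0.1483 0.2902]
0.3 31 [0.6356 0.1491 0.3088]
0.32 39 [0.6359 0.1474 0.3271]
[0.0359, -0.0446, -0.0336, -0.0089, 0.0353, -0.0081, 0.0719, -0.0892, -0.0673, -0.0178, 0.0707, -0.0163, 0.1078, -0.1338, -0.1009, -0.0266, 0.106, -0.0244, 0.1437, -0.1784, -0.1346, -0.0355, 0.1414, -0.0325, 0.1797, -0.223, -0.1682, -0.0444, 0.1767, -0.0406]
[0.0432, -0.0416, -0.0286, -0.0089, 0.0353, -0.0081]
len 0.399 rot 12.8
[0.0344, -0.0343, 0.0121, 0.0071, 0.0252, 0.1514, 0.0687, -0.0686, 0.0243, 0.0141, 0.0504, 0.3027, 0.1031, -0.1028, 0.0364, 0.0212, 0.0755, 0.4541, 0.1374, -0.1371, 0.0486, 0.0283, 0.1007, 0.6054, 0.1718, -0.1714, 0.0607, 0.0353, 0.1259, 0.7568]
[-0.0, -0.0474, 0.0159, 0.0071, 0.0252, 0.1514, -0.0001, -0.0948, 0.0319, 0.0141, 0.0504, 0.3027, -0.0001, -0.1423, 0.0478, 0.0212, 0.0755, 0.4541, -0.0001, -0.1897, 0.0638, 0.0283, 0.1007, 0.6054]
len 0.45 rot 79.2
```

Call:
carry_out --deltas '[0.032, -0.04, -0.03, -0.009, 0.035, -0.008, 0.065, -0.08, -0.06, -0.018, 0.07, -0.016, 0.097, -0.12, -0.09, -0.027, 0.106, -0.024, 0.13, -0.16, -0.12, -0.036, 0.141, -0.032, 0.162, -0.2, -0.15, -0.044, 0.177, -0.04]'

```text
time: 1.72
eef_pos: [0.2632, -0.4261, 0.3493]
tcp_rot: [0.987, 0.13, 0.091, 0.012]
contact_force: [0.1, -0.1, 0.5]
opening: 1.0
finger_force: 0.0
```

Run:
```python
from h import *
print(pose()[0],ctrl.get_state()["qpos"].round(2))
rows(np.array([.52,.024,.34]),toolR([-.42,0.026,.906],2.6),10)
```

```text
[ 0.26317057 -0.42607665  0.3493456 ] [-1.32 -0.24  1.85  0.18  1.49 -0.03]
[0.0359, -0.037, 0.0056, 0.0083, 0.0258, 0.1343, 0.0718, -0.0739, 0.0111, 0.0167, 0.0517, 0.2687, 0.1077, -0.1109, 0.0167, 0.025, 0.0775, 0.403, 0.1436, -0.1479, 0.0223, 0.0333, 0.1034, 0.5374, 0.1795, -0.1849, 0.0279, 0.0417, 0.1292, 0.6717]
[0.0042, -0.0506, 0.0102, 0.0083, 0.0258, 0.1343, 0.0084, -0.1013, 0.0203, 0.0167, 0.0517, 0.2687, 0.0126, -0.1519, 0.0305, 0.025, 0.0775, 0.403, 0.0168, -0.2026, 0.0407, 0.0333, 0.1034, 0.5374, 0.021, -0.2532, 0.0509, 0.0417, 0.1292, 0.6717]
len 0.518 rot 78.5
```

Call:
carry_out --deltas '[0.036, -0.037, 0.006, 0.008, 0.026, 0.134, 0.072, -0.074, 0.011, 0.017, 0.052, 0.269, 0.108, -0.111, 0.017, 0.025, 0.078, 0.403, 0.144, -0.148, 0.022, 0.033, 0.103, 0.537, 0.18, -0.185, 0.028, 0.042, 0.129, 0.672]'

```text
time: 2.35
eef_pos: [0.392, -0.201, 0.3437]
tcp_rot: [0.967, -0.203, 0.15, -0.047]
contact_force: [0.1, 0.4, -0.1]
opening: 0.997
finger_force: 0.0
```

Call:
carry_out --deltas '[0.004, -0.051, 0.01, 0.008, 0.026, 0.134, 0.008, -0.101, 0.02, 0.017, 0.052, 0.269, 0.013, -0.152, 0.031, 0.025, 0.078, 0.403, 0.017, -0.203, 0.041, 0.033, 0.103, 0.537, 0.021, -0.253, 0.051, 0.042, 0.129, 0.672]'

```text
time: 2.98
eef_pos: [0.5173, 0.0177, 0.3392]
tcp_rot: [0.838, -0.501, 0.19, -0.099]
contact_force: [1.1, -0.5, -0.1]
opening: 1.002
finger_force: 0.0
```

Run:
```python
from h import *
print(pose()[0],ctrl.get_state()["qpos"].round(2))
p,d,K,W=cam("wrist"); save("w1",p); Q=unproj(d,K,W); np.savez("w1",p=p,d=d,Q=Q,K=K,W=W)
for q in ("lid","jar_mouth","spoon_grip"):
    for r in ctrl.find_in("wrist",q)[:3]: 
        u,v=map(int,r["uv"]);print(q,u,v,r["score"],Q[v,u].round(3))
print((d>0).mean())
rows(np.array([.52,.024,.34]),toolR([-.42,0.026,.906],2.6),5)
```

```text
[0.51729254 0.01765852 0.33917301] [-0.19 -0.43  2.05  0.06  1.1   2.44]
lid 311 208 0.67 [0.611 0.022 0.15 ]
lid 475 316 0.64 [0.374 0.048 0.038]
lid 429 222 0.57 [ 0.49  -0.028  0.037]
jar_mouth 318 181 0.72 [ 0.628 -0.007  0.127]
spoon_grip 178 305 0.98 [0.637 0.147 0.275]
spoon_grip 318 163 0.61 [ 0.665 -0.022  0.065]
0.9960579427083334
[-0.0008, -0.0013, -0.0, 0.0007, 0.0012, 0.004, -0.0017, -0.0026, -0.0001, 0.0014, 0.0024, 0.0079, -0.0025, -0.0039, -0.0001, 0.0021, 0.0037, 0.0119, -0.0034, -0.0052, -0.0001, 0.0028, 0.0049, 0.0159, -0.0042, -0.0065, -0.0002, 0.0035, 0.0061, 0.0199]
len 0.008 rot 1.2
```

View pics/w1.png

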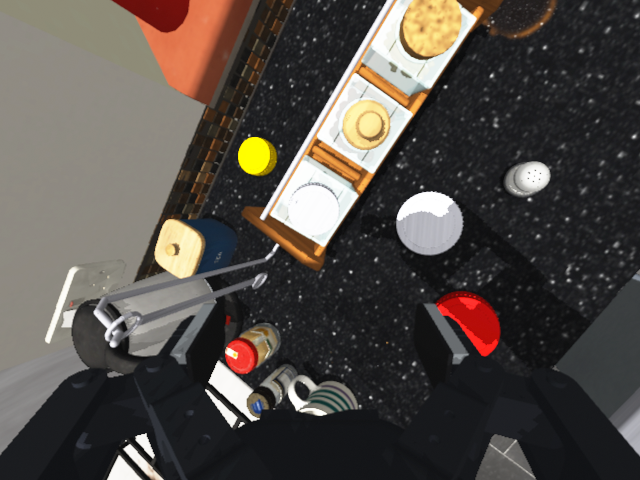

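Run:
```python
from h import *
a=np.load("w1.npz");Q=a["Q"];p=a["p"]
m=(abs(Q[...,0]-.61)<.05)&(abs(Q[...,1]-.024)<.05)&(Q[...,2]>.125)&(Q[...,2]<.2)
P=Q[m]; c,v,b=ransac_plane(P,normal=np.array([-.42,0.03,.9]),th=.002); cc=P[b]
cc=cc[np.linalg.norm(cc-c,axis=1)<.036]
mec=[]
x=np.cross(v,[0,0,1]);x/=np.linalg.norm(x);y=np.cross(v,x)
uv=np.c_[(cc-c)@x,(cc-c)@y].astype(np.float32); ce,r=cv2.minEnclosingCircle(uv)
print(len(P),b.sum(),c.round(4),v.round(4),"mec",(c+ce[0]*x+ce[1]*y).round(4),r)
L=(c+ce[0]*x+ce[1]*y)
# rectangle fit: stand/jar yaw: jar shoulders plane ~13+ mm under the lid; use stand points above z .05
m=(Q[...,2]>.05)&(Q[...,2]<.2)&(Q[...,0]>.54)&(Q[...,0]<.72)&(Q[...,1]<.115)&(Q[...,1]>-.27)
S=Q[m][:,:2].astype(np.float32); (cx,cy),(w,h),ang=cv2.minAreaRect(S); print("stand",cx,cy,w,h,ang)
m=(abs(Q[...,0]-.637)<.012)&(abs(Q[...,1]-.148)<.03)&(Q[...,2]>.1)&(Q[...,2]<.4)
S=Q[m]
for z in np.arange(.1,.4,.02):
    t=S[(S[:,2]>=z)&(S[:,2]<z+.02)]
    if len(t): print(z.round(2),len(t),np.median(t,0).round(4),np.ptp(t,0).round(3))
```

```text
3216 1971 [0.608  0.0231 0.1491] [-0.4215  0.0288  0.9064] mec [0.6077 0.0238 0.149 ] 0.030629001557826996
stand 0.638410210609436 -0.0860251635313034 0.37780725955963135 0.13908204436302185 86.05946350097656
0.1 65 [0.6371 0.1535 0.1165] [0.007 0.022 0.008]
0.12 81 [0.6365 0.1471 0.1327] [0.008 0.027 0.02 ]
0.14 50 [0.6367 0.1489 0.1494] [0.005 0.009 0.019]
0.16 57 [0.6366 0.1481 0.17  ] [0.004 0.009 0.019]
0.18 68 [0.6366 0.1484 0.1906] [0.004 0.009 0.02 ]
0.2 75 [0.6367 0.1485 0.2098] [0.004 0.01  0.02 ]
0.22 88 [0.6367 0.1481 0.2304] [0.005 0.01  0.02 ]
0.24 105 [0.6366 0.1483 0.2506] [0.004 0.01  0.02 ]
0.26 123 [0.6367 0.1482 0.2702] [0.005 0.01  0.02 ]
0.28 139 [0.6366 0.1485 0.2903] [0.004 0.01  0.02 ]
0.3 192 [0.6365 0.1494 0.3117] [0.005 0.019 0.02 ]
0.32 293 [0.6369 0.1475 0.3339] [0.02  0.028 0.02 ]
0.34 271 [0.6362 0.1493 0.3426] [0.024 0.02  0.01 ]
```

```bash
cat >> h.py <<'E'
L=np.array([.6077,.0238,.149]); A=np.array([-.4215,.0288,.9064])
E
python3 - <<'E'
from h import *
p0,R0=pose();print(p0)
# smallest turn to align tool z to -A
z=R0.apply([0,0,1]); ax=np.cross(z,-A); R1=R.from_rotvec(ax/np.linalg.norm(ax)*np.arcsin(np.linalg.norm(ax)))*R0
pre=L+.06*A; T=L-.0305*A
rows(pre,R1,4); rows(T,R1,4,pre,R1)
E
```

```text
[0.5166745  0.01712639 0.33846411]
[-0.0021, -0.0022, 0.0375, 0.0008, 0.0023, 0.0, -0.0042, -0.0045, 0.075, 0.0016, 0.0046, 0.0, -0.0064, -0.0067, 0.1125, 0.0023, 0.0069, 0.0, -0.0085, -0.0089, 0.15, 0.0031, 0.0092, 0.0]
len 0.15 rot 0.6
[-0.0, 0.0, 0.0226, 0.0, 0.0, 0.0, -0.0, 0.0, 0.0453, 0.0, 0.0, 0.0, -0.0, 0.0, 0.0679, 0.0, 0.0, 0.0, -0.0, 0.0, 0.0905, 0.0, 0.0, 0.0]
len 0.091 rot 0.0
```

Call:
carry_out --deltas '[-0.002, -0.002, 0.038, 0.001, 0.002, 0, -0.004, -0.004, 0.075, 0.002, 0.005, 0, -0.006, -0.007, 0.112, 0.002, 0.007, 0, -0.0085, -0.009, 0.15, 0.003, 0.009, 0, -0.0085, -0.009, 0.15, 0.003, 0.009, 0]'

```text
time: 3.8
eef_pos: [0.5809, 0.0228, 0.1996]
tcp_rot: [0.839, -0.501, 0.19, -0.096]
contact_force: [-0.6, 0.8, 0.5]
opening: 1.0
finger_force: 0.0
```

Run:
```python
from h import *
p0,R0=pose();print(p0,ctrl.get_state()["qpos"].round(2))
p,d,K,W=cam("wrist"); Q=unproj(d,K,W)
m=(abs(Q[...,0]-.61)<.04)&(abs(Q[...,1]-.024)<.04)&(Q[...,2]>.13)&(Q[...,2]<.2)
P=Q[m]; c,v,b=ransac_plane(P,normal=A,th=.002); cc=P[b]; cc=cc[np.linalg.norm(cc-L,axis=1)<.038]
x=np.cross(v,[0,0,1]);x/=np.linalg.norm(x);y=np.cross(v,x)
uv=np.c_[(cc-c)@x,(cc-c)@y].astype(np.float32); ce,r=cv2.minEnclosingCircle(uv)
print(len(cc),v.round(4),"mec",(c+ce[0]*x+ce[1]*y).round(4),r,"tool z",R0.apply([0,0,1]).round(4))
T=L-.0305*A
print("to T:",R0.inv().apply(T-p0).round(4))
```

```text
[0.58086285 0.02280832 0.19964567] [-0.15 -0.17  2.1   0.05  0.78  2.47]
4909 [-0.4207  0.0265  0.9068] mec [0.6075 0.0238 0.149 ] 0.03067466802895069 tool z [ 0.415  -0.0299 -0.9093]
to T: [-0.0007 -0.0045  0.0877]
```

Call:
carry_out --deltas '[0, -0.002, 0.03, 0, 0, 0, -0.001, -0.0045, 0.06, 0, 0, 0, -0.001, -0.0045, 0.08, 0, 0, 0, -0.001, -0.0045, 0.088, 0, 0, 0, -0.001, -0.0045, 0.088, 0, 0, 0]'

```text
time: 4.47
eef_pos: [0.6235, 0.024, 0.1266]
tcp_rot: [0.838, -0.5, 0.194, -0.098]
contact_force: [-0.2, -1.1, -0.2]
opening: 1.001
finger_force: 0.0
```

Call:
carry_out --deltas '[0, 0, 0, 0, 0, 0, 0, 0, 0, 0, 0, 0, 0, 0, 0, 0, 0, 0, 0, 0, 0, 0, 0, 0]' --grip 0 --grip_force 90

```text
time: 4.97
eef_pos: [0.623, 0.0247, 0.1254]
tcp_rot: [0.839, -0.5, 0.193, -0.098]
contact_force: [0.6, -0.8, -0.9]
opening: 0.151
finger_force: 0.0
```

Run:
```python
from h import *
p0,R0=pose();s=ctrl.get_state();print(p0,s["qpos"].round(2),s["opening"],s["finger_force"],s["contact_force"],s["wrist_torque"])
T=L-.0305*A
print("to T:",R0.inv().apply(T-p0).round(4))
```

```text
[0.62304199 0.02474278 0.12538608] [-0.14  0.02  2.07  0.05  0.62  2.48] 0.15087083974695903 0.0 [ 0.59449528 -0.76105243 -0.90701467] [-0.01550794  0.22810176 -0.00071756]
to T: [-0.0004  0.0043  0.0027]
```

Run:
```python
from h import *
p,d,K,W=cam("wrist"); save("w2",p); Q=unproj(d,K,W)
s=ctrl.get_state();print(s["time"],s["opening"],s["finger_force"])
```

```text
5.025 0.05197407776862842 0.0
```

View pics/w2.png

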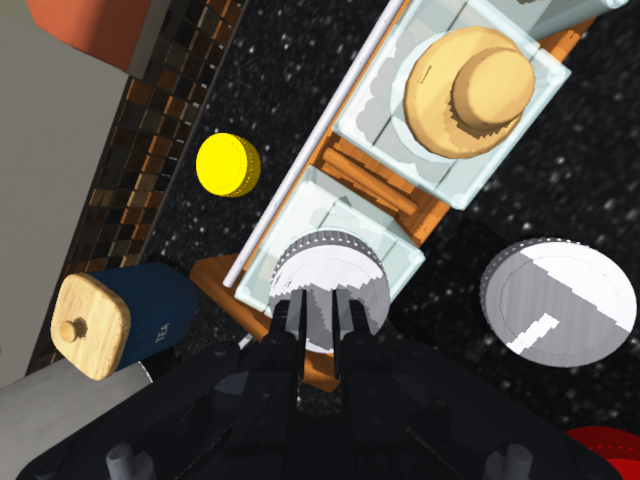

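Run:
```python
from h import *
m=ctrl.camera_model("wrist"); H=np.array(m["hand_eye"]);K=np.array(m["intrinsics"])
for pt in ([0,0,0],[0,0,-.019],[0,0.005,-.03]):
    c=np.linalg.inv(H)@[*pt,1]; print(pt,(K@c[:3]/c[2])[:2].round(0),c[2].round(3))
p,d,K,W=cam("wrist");Q=unproj(d,K,W);p0,R0=pose()
for uv in ((300,300),(303,330),(303,292),(335,295),(335,325),(320,285),(330,340),(345,270),(330,260),(285,320),(375,320)):
    u,v=uv; q=Q[v,u]; print(uv,d[v,u].round(4),q.round(4),"tool",R0.inv().apply(q-p0).round(4),"lid",round(float((q-L)@A),4))
s=ctrl.get_state();print(s["opening"],p0)
```

```text
[0, 0, 0] [319. 277.] 0.192
[0, 0, -0.019] [319. 293.] 0.174
[0, 0.005, -0.03] [330. 303.] 0.164
(300, 300) 0.1438 [0.6146 0.0207 0.1735] tool [ 0.0109 -0.0086 -0.0472] lid 0.0192
(303, 330) 0.1214 [0.6029 0.02   0.194 ] tool [ 0.0112 -0.0062 -0.0707] lid 0.0427
(303, 292) 0.1508 [0.6169 0.02   0.1665] tool [ 0.011  -0.0076 -0.0398] lid 0.0118
(335, 295) 0.147 [0.604  0.0127 0.165 ] tool [ 0.0115  0.0068 -0.0437] lid 0.0157
(335, 325) 0.1248 [0.5948 0.0143 0.1865] tool [ 0.0111  0.0057 -0.0672] lid 0.0392
(320, 285) 0.1627 [0.6147 0.0178 0.1525] tool [ 0.0088  0.0002 -0.028 ] lid 0.0001
(330, 340) 0.1221 [0.5931 0.0186 0.19  ] tool [ 0.0073  0.0038 -0.0712] lid 0.0432
(345, 270) 0.1602 [0.6085 0.005  0.15  ] tool [ 0.0168  0.0123 -0.028 ] lid 0.0
(330, 260) 0.1585 [0.6165 0.0039 0.1539] tool [ 0.022   0.005  -0.0281] lid 0.0001
(285, 320) 0.1363 [0.6135 0.0275 0.183 ] tool [ 0.0067 -0.0143 -0.0565] lid 0.0285
(375, 320) 0.1681 [0.5839 0.0213 0.1388] tool [-0.0105  0.0282 -0.0287] lid 0.0007
-0.00147014850430972 [0.62299618 0.0247553  0.12521678]
```

Call:
carry_out --deltas '[0, 0.004, 0, 0, 0, 0, 0, 0.004, 0, 0, 0, 0, 0, 0.004, 0, 0, 0, 0, 0, 0.004, 0, 0, 0, 0, 0, 0.004, 0, 0, 0, 0]' --grip 100

```text
time: 5.7
eef_pos: [0.6199, 0.0228, 0.1238]
tcp_rot: [0.838, -0.5, 0.193, -0.098]
contact_force: [-0.5, 0.7, 0.5]
opening: 0.995
finger_force: 0.0
```

Call:
carry_out --deltas '[0, 0, 0.01, 0, 0, 0, 0, 0, 0.02, 0, 0, 0, 0, 0, 0.03, 0, 0, 0, 0, 0, 0.038, 0, 0, 0, 0, 0, 0.038, 0, 0, 0]'

```text
time: 6.32
eef_pos: [0.6355, 0.0217, 0.0881]
tcp_rot: [0.839, -0.5, 0.192, -0.097]
contact_force: [-0.2, -0.3, 0.0]
opening: 1.006
finger_force: 0.0
```

Run:
```python
from h import *
p,d,K,W=cam("wrist"); save("w3",p); Q=unproj(d,K,W); p0,R0=pose();s=ctrl.get_state()
print(s["opening"],s["contact_force"],"lidtop in tool",R0.inv().apply(L-p0).round(4))
for v in range(260,440,12):
  print(v,[(u,*R0.inv().apply(Q[v,u]-p0).round(3)) for u in (200,225,250,380,405,430)] if v%24==20 else "")
```

```text
0.9998416158998755 [ 0.19677879  1.06480433 -0.18725822] lidtop in tool [-0.0002 -0.0001 -0.0665]
260 [(200, np.float64(-0.042), np.float64(-0.119), np.float64(0.133)), (225, np.float64(0.002), np.float64(-0.06), np.float64(0.022)), (250, np.float64(0.026), np.float64(-0.031), np.float64(-0.038)), (380, np.float64(0.025), np.float64(0.027), np.float64(-0.037)), (405, np.float64(0.023), np.float64(0.04), np.float64(-0.032)), (430, np.float64(0.012), np.float64(0.062), np.float64(-0.002))]
272 
284 [(200, np.float64(-0.027), np.float64(-0.088), np.float64(0.047)), (225, np.float64(-0.015), np.float64(-0.061), np.float64(0.022)), (250, np.float64(0.013), np.float64(-0.032), np.float64(-0.037)), (380, np.float64(0.014), np.float64(0.028), np.float64(-0.038)), (405, np.float64(0.013), np.float64(0.04), np.float64(-0.036)), (430, np.float64(0.014), np.float64(0.051), np.float64(-0.037))]
296 
308 [(200, np.float64(0.011), np.float64(-0.049), np.float64(-0.053)), (225, np.float64(0.001), np.float64(-0.044), np.float64(-0.037)), (250, np.float64(0.012), np.float64(-0.028), np.float64(-0.057)
[... 1500 characters left out ...]
p.float64(-0.094), np.float64(0.089)), (250, np.float64(-0.172), np.float64(-0.067), np.float64(0.082)), (380, np.float64(-0.135), np.float64(0.051), np.float64(0.044)), (405, np.float64(-0.129), np.float64(0.07), np.float64(0.038)), (430, np.float64(0.017), np.float64(0.027), np.float64(-0.111))]
416 
428 [(200, np.float64(0.016), np.float64(-0.027), np.float64(-0.117)), (225, np.float64(0.017), np.float64(-0.021), np.float64(-0.118)), (250, np.float64(0.011), np.float64(-0.017), np.float64(-0.112)), (380, np.float64(0.011), np.float64(0.015), np.float64(-0.112)), (405, np.float64(-0.149), np.float64(0.07), np.float64(0.033)), (430, np.float64(0.017), np.float64(0.025), np.float64(-0.118))]
```

View pics/w3.png

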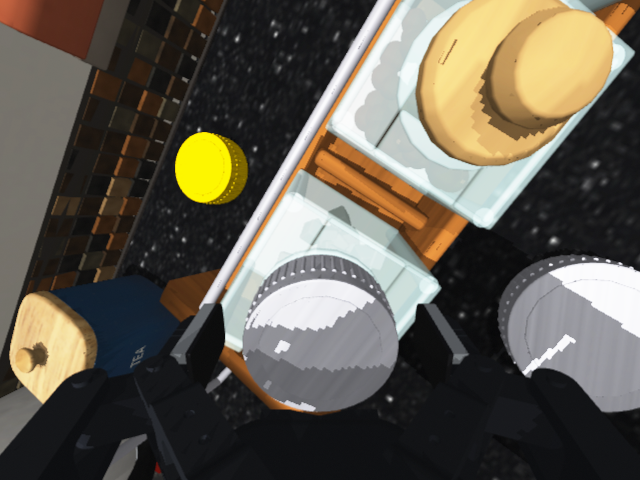

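Call:
carry_out --deltas '[0, 0, 0, 0, 0, 0, 0, 0, 0, 0, 0, 0, 0, 0, 0, 0, 0, 0, 0, 0, 0, 0, 0, 0]' --grip 0 --grip_force 90

```text
time: 6.88
eef_pos: [0.6351, 0.0214, 0.09]
tcp_rot: [0.839, -0.5, 0.193, -0.097]
contact_force: [-6.1, -0.6, 5.6]
opening: 0.705
finger_force: 95.0
```

Run:
```python
from h import *
p0,R0=pose();s=ctrl.get_state();print(p0,s["qpos"].round(2),s["opening"],s["finger_force"],s["contact_force"],s["wrist_torque"])
print("lidtop in tool",R0.inv().apply(L-p0).round(4), "axis in tool",R0.inv().apply(-A).round(4))
```

```text
[0.63514745 0.02144337 0.0900362 ] [-0.14  0.1   2.06  0.05  0.55  2.47] 0.7045169711485254 94.96389812033158 [-6.05120895 -0.61325394  5.62875095] [-0.24094016  0.85294905 -0.19632085]
lidtop in tool [-0.0004 -0.0001 -0.0651] axis in tool [-5.0e-04 -1.7e-03  1.0e+00]
```

Call:
carry_out --deltas '[0, 0, -0.0005, 0, 0, -0.14, 0, 0, -0.001, 0, 0, -0.28, 0, 0, -0.0015, 0, 0, -0.42, 0, 0, -0.002, 0, 0, -0.56, 0, 0, -0.0025, 0, 0, -0.7]'

```text
time: 7.5
eef_pos: [0.6344, 0.022, 0.0922]
tcp_rot: [0.96, -0.18, 0.215, -0.025]
contact_force: [-2.4, 1.7, 1.8]
opening: 0.707
finger_force: 95.9
```

Run:
```python
from h import *
p0,R0=pose();s=ctrl.get_state();print(s["qpos"].round(2),s["opening"],s["finger_force"],s["contact_force"],"tq tool",R0.inv().apply(s["wrist_torque"]).round(2))
print("lidtop in tool",R0.inv().apply(L-p0).round(4), "axis in tool",R0.inv().apply(-A).round(4))
```

```text
[-0.14  0.09  2.06  0.06  0.55  1.76] 0.7071792031005174 95.87265888811089 [-2.42123073  1.72039512  1.78359158] tq tool [-0.13 -0.42  0.03]
lidtop in tool [-0.0002  0.0001 -0.0628] axis in tool [-1.e-04 -5.e-04  1.e+00]
```

Call:
carry_out --deltas '[0, 0, -0.0006, 0, 0, -0.18, 0, 0, -0.0013, 0, 0, -0.36, 0, 0, -0.0019, 0, 0, -0.54, 0, 0, -0.0025, 0, 0, -0.72, 0, 0, -0.0031, 0, 0, -0.9]'

```text
time: 8.12
eef_pos: [0.6331, 0.0219, 0.0942]
tcp_rot: [0.942, 0.256, 0.204, 0.071]
contact_force: [0.4, 0.3, -0.7]
opening: 0.707
finger_force: 96.9
```

Run:
```python
from h import *
p0,R0=pose();s=ctrl.get_state();print(s["qpos"].round(2),s["opening"],s["finger_force"],s["contact_force"],"tq tool",R0.inv().apply(s["wrist_torque"]).round(2),R0.inv().apply(s["contact_force"]).round(2))
print("lidtop in tool",R0.inv().apply(L-p0).round(4), "axis in tool",R0.inv().apply(-A).round(4))
p,d,K,W=cam("wrist"); save("w4",p[200:440,180:460]); Q=unproj(d,K,W)
m=(np.linalg.norm(Q-L,axis=-1)<.03)&(abs((Q-L)@A)<.012); print(m.sum(),np.median(((Q-L)@A)[m]))
```

```text
[-0.14  0.09  2.07  0.05  0.56  0.86] 0.7070211783036869 96.87859605881386 [ 0.42959358  0.29072117 -0.66528559] tq tool [ 0.16 -0.16 -0.01] [ 0.25 -0.21  0.78]
lidtop in tool [ 0.0001 -0.0001 -0.0604] axis in tool [ 5.e-04 -5.e-04  1.e+00]
15707 0.004591610056656891
```

View pics/w4.png

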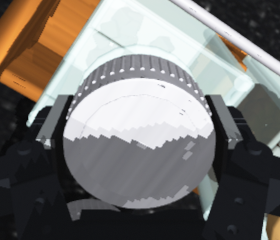

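Call:
carry_out --deltas '[0, 0, -0.0006, 0, 0, -0.18, 0, 0, -0.0013, 0, 0, -0.36, 0, 0, -0.0019, 0, 0, -0.54, 0, 0, -0.0025, 0, 0, -0.72, 0, 0, -0.0031, 0, 0, -0.9]'

```text
time: 8.8
eef_pos: [0.6315, 0.0225, 0.0967]
tcp_rot: [0.738, 0.639, 0.153, 0.152]
contact_force: [-0.1, 2.4, -1.6]
opening: 0.706
finger_force: 97.0
```

Call:
carry_out --deltas '[0, 0, -0.0006, 0, 0, -0.18, 0, 0, -0.0013, 0, 0, -0.36, 0, 0, -0.0019, 0, 0, -0.54, 0, 0, -0.0025, 0, 0, -0.72, 0, 0, -0.0031, 0, 0, -0.9]'

```text
time: 9.43
eef_pos: [0.6297, 0.0227, 0.0993]
tcp_rot: [0.387, 0.897, 0.072, 0.203]
contact_force: [-1.2, 1.2, -1.4]
opening: 0.705
finger_force: 97.1
```

Call:
carry_out --deltas '[0, 0, -0.0006, 0, 0, -0.18, 0, 0, -0.0013, 0, 0, -0.36, 0, 0, -0.0019, 0, 0, -0.54, 0, 0, -0.0025, 0, 0, -0.66, 0, 0, -0.004, 0, 0, -0.66]'

```text
time: 10.05
eef_pos: [0.6279, 0.0224, 0.1025]
tcp_rot: [0.078, 0.973, 0.002, 0.215]
contact_force: [-1.8, 0.7, -3.2]
opening: 0.702
finger_force: 97.1
```

Run:
```python
from h import *
p0,R0=pose();s=ctrl.get_state();print(s["qpos"].round(2),s["opening"],s["finger_force"],s["contact_force"],"tq tool",R0.inv().apply(s["wrist_torque"]).round(2),R0.inv().apply(s["contact_force"]).round(2))
print("lidtop in tool",R0.inv().apply(L-p0).round(4), "axis in tool",R0.inv().apply(-A).round(4))
```

```text
[-0.14  0.06  2.07  0.05  0.57 -1.59] 0.7024736491937271 97.0718482194934 [-1.75214375  0.69911148 -3.21435309] tq tool [0.02 0.56 0.01] [3.02 0.3  2.16]
lidtop in tool [-0.0011  0.0001 -0.0507] axis in tool [-2.6e-03  8.0e-04  1.0e+00]
```

Call:
carry_out --deltas '[0, 0, -0.003, 0, 0, 0, 0, 0, -0.006, 0, 0, 0, 0, 0, -0.009, 0, 0, 0]'

```text
time: 10.42
eef_pos: [0.6259, 0.0222, 0.1127]
tcp_rot: [0.077, 0.973, 0.002, 0.217]
contact_force: [0.8, 0.5, -0.8]
opening: 0.702
finger_force: 97.1
```

Run:
```python
from h import *
p0,R0=pose();s=ctrl.get_state();print(s["qpos"].round(2),s["opening"],"tq tool",R0.inv().apply(s["wrist_torque"]).round(2),R0.inv().apply(s["contact_force"]).round(2))
print("lidtop in tool",R0.inv().apply(L-p0).round(4))
c=R0.inv().apply(A);print(c)
# after lift .09: then goal over (0.455,0.18)
lift=p0+.09*A; 
yw=R0.apply([0,1,0]); print("tool y",yw)
z=-np.array([0,0,1.]); zz=R0.apply([0,0,1]); ax=np.cross(zz,z); R1=R.from_rotvec(ax/np.linalg.norm(ax)*np.arcsin(np.linalg.norm(ax)))*R0
rows(np.array([.455,.18,.25]),R1,5,lift,R0)
rows(np.array([.455,.18,.05]),R1,5,np.array([.455,.18,.25]),R1)
```

```text
[-0.14  0.04  2.07  0.05  0.59 -1.59] 0.7023106246142073 tq tool [ 0.    0.33 -0.02] [-0.28  0.54  1.01]
lidtop in tool [ 0.0012  0.0002 -0.0406]
[-2.28064361e-03 -8.75967685e-04 -1.00002334e+00]
tool y [0.14906325 0.98813688 0.03695482]
[0.0237, 0.0271, -0.0223, 0.0076, 0.0873, 0.0, 0.0475, 0.0542, -0.0446, 0.0153, 0.1747, 0.0, 0.0712, 0.0814, -0.0669, 0.0229, 0.262, 0.0, 0.0949, 0.1085, -0.0892, 0.0305, 0.3494, 0.0, 0.1187, 0.1356, -0.1114, 0.0382, 0.4367, 0.0]
len 0.212 rot 25.1
[0.0, -0.0, 0.04, 0.0, 0.0, 0.0, 0.0, -0.0, 0.08, 0.0, 0.0, 0.0, 0.0, -0.0, 0.12, 0.0, 0.0, 0.0, 0.0, -0.0, 0.16, 0.0, 0.0, 0.0, 0.0, -0.0, 0.2, 0.0, 0.0, 0.0]
len 0.2 rot 0.0
```

Call:
carry_out --deltas '[0, 0, -0.015, 0, 0, 0, 0, 0, -0.035, 0, 0, 0, 0, 0, -0.055, 0, 0, 0, 0, 0, -0.075, 0, 0, 0, 0, 0, -0.09, 0, 0, 0]'

```text
time: 11.05
eef_pos: [0.5876, 0.025, 0.1958]
tcp_rot: [0.077, 0.973, 0.002, 0.218]
contact_force: [-0.4, 0.9, -1.1]
opening: 0.707
finger_force: 97.1
```

Call:
carry_out --deltas '[0.024, 0.027, -0.022, 0.008, 0.087, 0, 0.048, 0.054, -0.045, 0.015, 0.175, 0, 0.071, 0.081, -0.067, 0.023, 0.262, 0, 0.095, 0.108, -0.089, 0.031, 0.349, 0, 0.119, 0.136, -0.111, 0.038, 0.437, 0]'

```text
time: 11.68
eef_pos: [0.4536, 0.1816, 0.2503]
tcp_rot: [0.079, 0.997, 0.0, -0.001]
contact_force: [0.7, 0.2, -1.1]
opening: 0.704
finger_force: 97.3
```

Call:
carry_out --deltas '[0, 0, 0.04, 0, 0, 0, 0, 0, 0.08, 0, 0, 0, 0, 0, 0.12, 0, 0, 0, 0, 0, 0.16, 0, 0, 0, 0, 0, 0.2, 0, 0, 0]'

```text
time: 12.3
eef_pos: [0.4546, 0.1807, 0.0485]
tcp_rot: [0.079, 0.997, 0.0, 0.0]
contact_force: [-0.4, 0.6, -1.6]
opening: 0.701
finger_force: 97.3
```

Run:
```python
from h import *
p,d,K,W=cam("wrist"); p0,R0=pose(); save("w5",p); Q=unproj(d,K,W);s=ctrl.get_state();print(s["qpos"].round(2),p0,s["opening"],s["contact_force"],s["wrist_torque"])
T=R0.inv().apply(Q-p0)
m=(np.hypot(T[...,0],T[...,1])<.028)&(abs(T[...,2]+.065)<.01); print(m.sum(),np.median(T[m],0).round(4)); c,v,b=ransac_plane(T[m]);v*=-1;print("lid axis tool",v.round(3),"world",R0.apply(v).round(3), "tool z",R0.apply([0,0,1]).round(4))
rows(np.array([.455,.18,-.028]),R.from_rotvec(np.cross(R0.apply([0,0,1]),[0,0,-1]))*R0,5)
```

```text
[ 0.17  0.06  2.14  0.    0.94 -1.24] [0.44994166 0.17977709 0.04284765] 0.7043246900863567 [-2.70275597 -1.9927029  -4.67330966] [-0.08598089  0.17192828 -0.00600787]Traceback (most recent call last):
  File "<stdin>", line 3, in <module>
  File "scipy/spatial/transform/_rotation.pyx", line 2580, in scipy.spatial.transform._rotation.Rotation.apply
ValueError: Expected input of shape (3,) or (P, 3), got (480, 640, 3).
```

Run:
```python
from h import *
p,d,K,W=cam("wrist"); p0,R0=pose(); save("w5",p); Q=unproj(d,K,W);s=ctrl.get_state();print(s["qpos"].round(2),p0,s["opening"],s["contact_force"],s["wrist_torque"])
T=(Q-p0)@R0.as_matrix()
m=(np.hypot(T[...,0],T[...,1])<.028)&(abs(T[...,2]+.065)<.01); print(m.sum(),np.median(T[m],0).round(4)); c,v,b=ransac_plane(T[m]);v*=-1;print("lid axis tool",v.round(3),"world",R0.apply(v).round(3), "tool z",R0.apply([0,0,1]).round(4))
m=(Q[...,0]>.42)&(Q[...,0]<.5)&(Q[...,1]>.1)&(Q[...,1]<.26)&(abs(Q[...,2])<.015);print("table z",m.sum(),np.median(Q[m][:,2]))
rows(np.array([.455,.18,-.028]),R.from_rotvec(np.cross(R0.apply([0,0,1]),[0,0,-1]))*R0,5)
```

```text
[ 0.17  0.06  2.14  0.    0.95 -1.24] [0.44996104 0.17987717 0.04478732] 0.700989982768487 [-1.16204467  0.01606264 -2.01896527] [-0.01306903  0.04815482  0.04263153]
13471 [ 0.0022 -0.0002 -0.0632]
lid axis tool [ 0.004  0.006 -1.   ] world [0.008 0.008 1.   ] tool z [-0.0112 -0.0014 -0.9999]
table z 15672 -8.754698558471885e-05
[-0.0011, 0.0002, 0.0145, -0.0006, -0.0022, 0.0, -0.0023, 0.0005, 0.0291, -0.0013, -0.0043, 0.0, -0.0034, 0.0007, 0.0436, -0.0019, -0.0065, 0.0, -0.0046, 0.0009, 0.0582, -0.0025, -0.0087, 0.0, -0.0057, 0.0011, 0.0727, -0.0032, -0.0108, 0.0]
len 0.073 rot 0.6
```

View pics/w5.png

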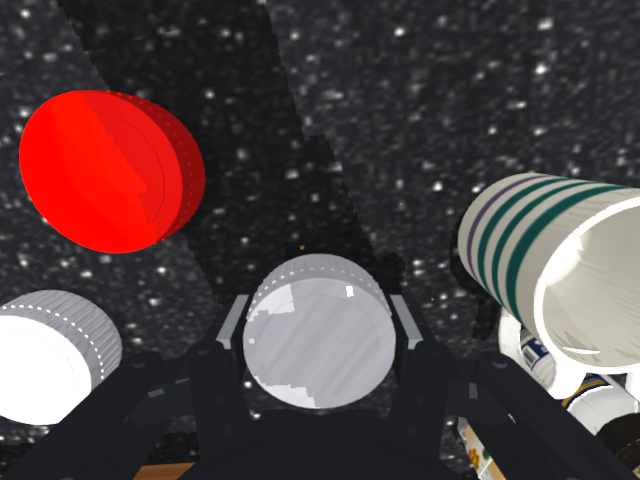

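Call:
carry_out --deltas '[-0.001, 0, 0.02, 0, -0.002, 0, -0.002, 0, 0.04, -0.001, -0.004, 0, -0.003, 0.001, 0.055, -0.002, -0.006, 0, -0.005, 0.001, 0.068, -0.003, -0.009, 0, -0.006, 0.001, 0.072, -0.003, -0.011, 0]'

```text
time: 13.02
eef_pos: [0.4599, 0.1806, -0.0235]
tcp_rot: [0.078, 0.997, 0.001, 0.004]
contact_force: [0.1, -0.9, -0.8]
opening: 0.701
finger_force: 97.7
```

Call:
carry_out --deltas '[0, 0, 0, 0, 0, 0, 0, 0, 0, 0, 0, 0]'

```text
time: 13.28
eef_pos: [0.4604, 0.1808, -0.0227]
tcp_rot: [0.078, 0.997, 0.001, 0.005]
contact_force: [-1.5, -0.2, -1.3]
opening: 0.705
finger_force: 97.7
```

Run:
```python
from h import *
p,d,K,W=cam("wrist"); p0,R0=pose(); Q=unproj(d,K,W);s=ctrl.get_state();print(s["qpos"].round(2),p0,s["opening"],s["contact_force"],s["wrist_torque"])
T=(Q-p0)@R0.as_matrix()
m=(np.hypot(T[...,0],T[...,1])<.028)&(abs(T[...,2]+.065)<.01); print(m.sum(),np.median(T[m],0).round(4),np.median(Q[m],0).round(4)); c,v,b=ransac_plane(T[m]);v*=-1;print("lid axis tool",v.round(3),"world",R0.apply(v).round(3), "tool z",R0.apply([0,0,1]).round(4))
```

```text
[ 0.17  0.2   2.15 -0.    0.79 -1.24] [ 0.4604036   0.18077044 -0.02264239] 0.7049223973374933 [-0.02056132 -0.68421196 -1.899595  ] [ 0.05360287  0.00016876 -0.04160408]
13484 [ 0.0021 -0.0001 -0.0651] [0.4575 0.181  0.0425]
lid axis tool [ 0.003  0.006 -1.   ] world [-0.012  0.004  1.   ] tool z [ 0.0104  0.0016 -0.9999]
```

Call:
carry_out --deltas '[0, 0, 0.004, 0, 0.005, 0, 0, 0, 0.008, 0, 0.009, 0, 0, 0, 0.012, 0, 0.009, 0, 0, 0, 0.0145, 0, 0.009, 0, 0, 0, 0.0145, 0, 0.009, 0]'

```text
time: 13.95
eef_pos: [0.4601, 0.1807, -0.0378]
tcp_rot: [0.078, 0.997, 0.001, 0.0]
contact_force: [0.0, 0.2, -0.9]
opening: 0.704
finger_force: 97.8
```

Call:
carry_out --deltas '[0, 0, 0.001, 0, 0, 0, 0, 0, 0.002, 0, 0, 0]'

```text
time: 14.2
eef_pos: [0.4601, 0.1807, -0.0381]
tcp_rot: [0.078, 0.997, 0.001, -0.001]
contact_force: [-6.5, -1.1, 16.6]
opening: 0.701
finger_force: 107.2
```

Run:
```python
from h import *
p,d,K,W=cam("wrist"); p0,R0=pose(); Q=unproj(d,K,W);s=ctrl.get_state();print(p0,s["opening"],s["contact_force"],s["wrist_torque"])
T=(Q-p0)@R0.as_matrix()
m=(np.hypot(T[...,0],T[...,1])<.028)&(abs(T[...,2]+.065)<.01); print(m.sum(),np.median(T[m],0).round(4),np.median(Q[m],0).round(4)); c,v,b=ransac_plane(T[m]);v*=-1;print("lid axis tool",v.round(3),"world",R0.apply(v).round(3), "tool z",R0.apply([0,0,1]).round(4))
```

```text
[ 0.46011526  0.18069905 -0.03809267] 0.6995567461579039 [-5.72864995 -1.16628265 11.63522073] [-0.46968734  0.92342135 -0.15081288]
13490 [ 0.0022 -0.0001 -0.0651] [0.458  0.1809 0.027 ]
lid axis tool [ 0.003  0.006 -1.   ] world [-0.001  0.004  1.   ] tool z [-0.0013  0.0021 -1.    ]
```

Call:
carry_out --deltas '[0, 0, 0, 0, 0, 0, 0, 0, 0, 0, 0, 0, 0, 0, 0, 0, 0, 0, 0, 0, 0, 0, 0, 0]' --grip 100

```text
time: 14.75
eef_pos: [0.4599, 0.1807, -0.0399]
tcp_rot: [0.078, 0.997, 0.001, 0.0]
contact_force: [-0.2, 0.4, -0.5]
opening: 0.999
finger_force: 0.0
```

Call:
carry_out --deltas '[0, 0, -0.015, 0, 0, 0, 0, 0, -0.05, 0, 0, 0, 0, 0, -0.1, 0, 0, 0, 0, 0, -0.16, 0, 0, 0, 0, 0, -0.22, 0, 0, 0]'

```text
time: 15.38
eef_pos: [0.4596, 0.18, 0.1832]
tcp_rot: [0.078, 0.997, 0.002, 0.001]
contact_force: [1.5, 0.1, -0.5]
opening: 1.003
finger_force: 0.0
```

```bash
cat > kin.py <<'E'
from h import *
from scipy.optimize import least_squares
D=[([-1.499,.286,1.577,0,1.279,-.15],(.149,-.658,.198)),([-.14,.1,2.06,.05,.55,2.47],(.635,.0214,.090)),([-.19,-.43,2.05,.06,1.1,2.44],(.5173,.0177,.339)),([.17,.2,2.15,0,.79,-1.24],(.4604,.1808,-.0226)),([-.15,-.17,2.1,.05,.78,2.47],(.581,.023,.1996)),([-.14,.06,2.07,.05,.57,-1.59],(.6279,.0224,.1025))]
s=ctrl.get_state(); D.append((s["qpos"],s["eef_pos"]))
Ry=lambda t:R.from_euler("y",t); Rz=lambda t:R.from_euler("z",t)
def fk(q,x):
    l1,l2,a,lt,r0,h,dy=x[:7]
    Ra=Rz(q[0])*Ry(q[1]); Rb=Ra*Ry(q[2]); Rc=Rb*Rz(x[7]*q[3])*Ry(q[4])
    return np.array([0,0,h])+Rz(q[0]).apply([r0,dy,0])+Ra.apply([0,0,l1])+Rb.apply([a,0,l2])+Rc.apply([0,0,lt]), (Rc*Rz(q[5])*R.from_euler("z",np.pi/2))
x=min((least_squares(lambda x:np.concatenate([fk(q,[*x,sg])[0]-p for q,p in D]),[.4,.4,0,.25,0,.2,.1]) for sg in (1,-1)),key=lambda r:r.cost)
sg=min((1,-1),key=lambda g:least_squares(lambda x:np.concatenate([fk(q,[*x,g])[0]-p for q,p in D]),[.4,.4,0,.25,0,.2,.1]).cost)
X=[*x.x,sg]
def ik(p,z,q0):
    return least_squares(lambda q:np.r_[fk([*q,0],X)[0]-p,.3*(fk([*q,0],X)[1].apply([0,0,1])-z)],q0)
E
python3 - <<'E'
from kin import *
print(np.round(X,3),x.cost**.5, s["qpos"].round(2),s["eef_pos"].round(3),s["opening"])
p0,R0=pose(); f=fk(s["qpos"],X); print((f[1].inv()*R0).as_rotvec().round(2), f[1].apply([0,0,1]),R0.apply([0,0,1]))
fw=np.array([np.cos(-.068),np.sin(-.068),0])
for b in (30,45,55):
    z=np.cos(np.radians(b))*fw-[0,0,np.sin(np.radians(b))]
    for nm,P in (("spoon",np.array([.637,.148,.25])+.055*z),("over",np.array([.58,.06,.33])+.055*z),("jar",np.array([.60,.025,.20])+.055*z)):
        r=ik(P,z,[0,0,2,0,.8]); print(b,nm,r.cost.round(6),r.x.round(2))
# spoon detail
Q=np.load("w1.npz")["Q"]; m=(abs(Q[...,0]-.637)<.02)&(abs(Q[...,1]-.148)<.02)&(Q[...,2]>.09)&(Q[...,2]<.4); S=Q[m]
print("spoon z min/max",np.sort(S[:,2])[[0,3,10,-10,-3,-1]].round(4)); t=S[S[:,2]>.3]
for z in np.arange(.30,.36,.004):
    k=t[(t[:,2]>=z)&(t[:,2]<z+.004)]
    if len(k): print(z.round(3),len(k),k[:,0].min().round(3),k[:,0].max().round(3),k[:,1].min().round(3),k[:,1].max().round(3))
p,d,K,W=cam("wrist"); save("w6",p)
E
```

```text
[0.435 0.571 0.019 0.274 0.002 0.239 0.101 1.   ] 0.004629996322481681 [ 0.17 -0.11  2.03  0.    1.22 -1.25] [0.46  0.18  0.183] 1.0027866641622705
[-0.  0.  0.] [ 0.00173363  0.00302158 -0.99999393] [ 0.00173363  0.00302158 -0.99999393]
30 spoon 0.0 [ 0.13 -0.04  2.15 -1.66  0.17]
30 over 0.0 [-0.07 -0.35  2.26  0.02  0.19]
30 jar 0.0 [-0.16 -0.1   2.33 -0.54 -0.15]
45 spoon 0.0 [ 0.12 -0.02  2.05 -0.38  0.36]
45 over 0.0 [-0.07 -0.3   2.14  0.01  0.52]
45 jar 0.0 [-0.15 -0.1   2.22  0.24  0.24]
55 spoon 0.0 [ 0.11  0.01  1.96 -0.19  0.57]
55 over 0.0 [-0.07 -0.24  2.05  0.    0.73]
55 jar 0.0 [-0.14 -0.07  2.14  0.1   0.46]
spoon z min/max [0.1123 0.1135 0.1145 0.3487 0.3495 0.3499]
0.3 32 0.635 0.639 0.146 0.154
0.304 33 0.636 0.639 0.146 0.155
0.308 35 0.635 0.639 0.146 0.155
0.312 40 0.635 0.64 0.146 0.155
0.316 52 0.636 0.64 0.141 0.16
0.32 68 0.635 0.64 0.139 0.162
0.324 43 0.635 0.64 0.137 0.164
0.328 23 0.635 0.638 0.136 0.164
0.332 32 0.634 0.656 0.136 0.15
0.336 169 0.628 0.657 0.137 0.163
0.34 221 0.625 0.657 0.14 0.16
0.344 86 0.623 0.639 0.145 0.155
0.348 23 0.623 0.628 0.149 0.153
```

View pics/w6.png

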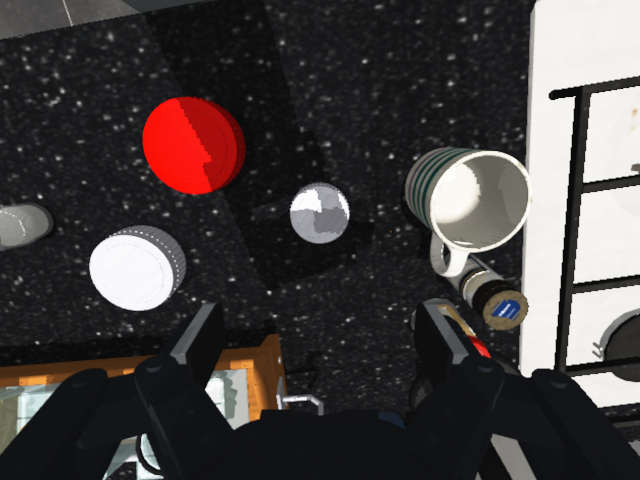

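```bash
cat >> h.py <<'E'
M=L-.0065*A; FW=np.array([np.cos(-.068),np.sin(-.068),0]); LF=np.array([np.sin(.068),np.cos(.068),0])
def spoonR(b):
    z=np.cos(np.radians(b))*FW-np.array([0,0,np.sin(np.radians(b))]); return R.from_matrix(np.c_[np.cross(LF,z),LF,z])
E
python3 - <<'E'
from kin import *
Rg=spoonR(50); z=Rg.apply([0,0,1]); G=np.array([.637,.150,.222]); P=G+.055*z; pre=P-.09*z
for nm,PP in (("pre",pre),("P",P),("jar",np.array([.615,.024,.20])+.055*z)):
    r=ik(PP,z,[0,0,2,0,.8]); print(nm,r.cost.round(7),r.x.round(2))
rows(pre,Rg,5)
print(pre,P)
E
```

```text
pre 0.0 [ 0.14 -0.18  2.09 -0.25  0.56]
P 0.0 [ 0.12  0.03  2.03 -0.3   0.41]
jar 0.0 [-0.14 -0.05  2.15  0.14  0.35]
[-0.0307, -0.0011, -0.0106, -0.0047, -0.1362, -0.0175, -0.0614, -0.0022, -0.0213, -0.0094, -0.2724, -0.035, -0.0921, -0.0032, -0.0319, -0.0141, -0.4085, -0.0525, -0.1227, -0.0043, -0.0425, -0.0189, -0.5447, -0.0701, -0.1534, -0.0054, -0.0531, -0.0236, -0.6809, -0.0876]
len 0.162 rot 39.4
[0.61455443 0.15152866 0.24881156] [0.67227161 0.14759783 0.17986756]
```

Call:
carry_out --deltas '[-0.031, -0.001, -0.011, -0.005, -0.136, -0.018, -0.061, -0.002, -0.021, -0.009, -0.272, -0.035, -0.092, -0.003, -0.032, -0.014, -0.408, -0.053, -0.123, -0.004, -0.042, -0.019, -0.545, -0.07, -0.153, -0.005, -0.053, -0.024, -0.681, -0.088]' --grip 50

```text
time: 16.05
eef_pos: [0.6111, 0.1511, 0.2352]
tcp_rot: [0.031, 0.941, -0.013, 0.337]
contact_force: [0.4, -0.4, -0.4]
opening: 0.5
finger_force: 0.0
```

Call:
carry_out --deltas '[0, 0, 0, 0, 0, 0, 0, 0, 0, 0, 0, 0]'

```text
time: 16.3
eef_pos: [0.6098, 0.1511, 0.2336]
tcp_rot: [0.032, 0.942, -0.013, 0.333]
contact_force: [0.2, -0.2, 0.8]
opening: 0.5
finger_force: 0.0
```

Run:
```python
from h import *
p,d,K,W=cam("wrist"); p0,R0=pose(); save("w7",p); Q=unproj(d,K,W);s=ctrl.get_state();print(s["qpos"].round(2),p0,s["opening"],s["contact_force"])
m=(abs(Q[...,0]-.637)<.012)&(abs(Q[...,1]-.149)<.025)&(Q[...,2]>.1)&(Q[...,2]<.36); S=Q[m]
for zz in np.arange(.1,.36,.02):
    t=S[(S[:,2]>=zz)&(S[:,2]<zz+.02)]
    if len(t): print(zz.round(2),len(t),np.median(t,0).round(4),t.min(0).round(4),t.max(0).round(4))
Rg=spoonR(50); z=Rg.apply([0,0,1]); G=np.array([.637,.150,.222]); P=G+.055*z
print((R0.inv()*Rg).as_rotvec().round(4),R0.inv().apply(P-p0).round(4))
for n in ("side",):
    p,d,K,W=cam(n);Q=unproj(d,K,W);m=(abs(Q[...,0]-.637)<.008)&(abs(Q[...,1]-.149)<.015)&(Q[...,2]>.1)&(Q[...,2]<.3);print(n,m.sum(),np.median(Q[m],0))
```

```text
[ 0.14 -0.17  2.11 -0.26  0.55 -1.19] [0.61002332 0.15121129 0.23375619] 0.49461647649430923 [ 0.63343624 -0.07370101 -0.90206724]
0.1 248 [0.636  0.1509 0.1164] [0.6323 0.1402 0.1118] [0.6399 0.1633 0.1199]
0.12 444 [0.638  0.1506 0.1267] [0.6317 0.1379 0.1201] [0.641  0.1648 0.1399]
0.14 215 [0.6357 0.1508 0.1503] [0.6327 0.1468 0.1402] [0.6385 0.1554 0.1599]
0.16 255 [0.6356 0.1509 0.1699] [0.6341 0.147  0.1601] [0.6382 0.1554 0.1799]
0.18 294 [0.6357 0.1509 0.1903] [0.6342 0.1464 0.1801] [0.6377 0.1552 0.1999]
0.2 334 [0.6356 0.1509 0.2101] [0.6338 0.1465 0.2   ] [0.6379 0.1551 0.2199]
0.22 389 [0.6357 0.1509 0.2303] [0.6339 0.1467 0.22  ] [0.6382 0.1555 0.2398]
0.24 449 [0.6356 0.1509 0.2504] [0.6336 0.1464 0.2401] [0.6377 0.1553 0.26  ]
0.26 534 [0.6357 0.1509 0.2706] [0.6334 0.1465 0.2602] [0.638  0.1555 0.28  ]
0.28 629 [0.6357 0.1514 0.2904] [0.6334 0.1468 0.28  ] [0.638  0.1554 0.3   ]
0.3 53 [0.6354 0.1504 0.3009] [0.6338 0.1471 0.3002] [0.6373 0.1552 0.3019]
[-0.0028 -0.0175  0.0022] [-0.0146  0.0008  0.0811]
side 160 [0.63726732 0.15550012 0.20958552]
```

Call:
carry_out --deltas '[-0.007, 0.001, 0.02, -0.001, -0.008, 0, -0.0145, 0.002, 0.04, -0.003, -0.017, 0.002, -0.0145, 0.002, 0.06, -0.003, -0.017, 0.002, -0.0145, 0.002, 0.08, -0.003, -0.017, 0.002, -0.0145, 0.002, 0.08, -0.003, -0.017, 0.002]'

```text
time: 17.02
eef_pos: [0.6714, 0.1485, 0.1784]
tcp_rot: [0.032, 0.94, -0.012, 0.34]
contact_force: [0.8, 0.7, 0.0]
opening: 0.501
finger_force: 0.0
```

Call:
carry_out --deltas '[0, 0, 0, 0, 0, 0]'

```text
time: 17.15
eef_pos: [0.6719, 0.1488, 0.181]
tcp_rot: [0.032, 0.939, -0.012, 0.342]
contact_force: [-0.2, -0.3, 0.1]
opening: 0.498
finger_force: 0.0
```

Run:
```python
from h import *
p,d,K,W=cam("wrist"); p0,R0=pose(); save("w8",p); Q=unproj(d,K,W);s=ctrl.get_state();print(s["qpos"].round(2),p0,s["opening"],s["contact_force"])
m=(abs(Q[...,0]-.637)<.03)&(abs(Q[...,1]-.149)<.025)&(Q[...,2]>.1)&(Q[...,2]<.36); S=Q[m]
for zz in np.arange(.1,.36,.02):
    t=S[(S[:,2]>=zz)&(S[:,2]<zz+.02)]
    if len(t): print(zz.round(2),len(t),np.median(t,0).round(4),((np.median(t,0)-p0)@R0.as_matrix()).round(3))
Rg=spoonR(50); z=Rg.apply([0,0,1]); G=np.array([.6375,.151,.222]); P=G+.055*z
print((R0.inv()*Rg).as_rotvec().round(4),R0.inv().apply(P-p0).round(4))
```

```text
[ 0.12  0.02  2.03 -0.31  0.41 -1.14] [0.67197561 0.14895517 0.18138269] 0.5001258006966627 [-1.02741279  0.76392617  0.45800747]
0.1 505 [0.6361 0.151  0.1166] [ 0.069 -0.     0.026]
0.12 913 [0.6381 0.1507 0.1269] [ 0.061 -0.001  0.02 ]
0.14 480 [0.6357 0.151  0.1507] [ 0.048 -0.     0.   ]
0.16 575 [0.6357 0.1511 0.1705] [ 0.035 -0.    -0.015]
0.18 704 [0.6357 0.1511 0.1904] [ 0.022 -0.    -0.03 ]
0.2 1791 [0.6356 0.1497 0.2123] [ 0.008 -0.002 -0.047]
0.22 2993 [0.633  0.1475 0.2306] [-0.002 -0.004 -0.063]
0.24 1027 [0.6356 0.1511 0.2462] [-0.014 -0.    -0.073]
[0.0006 0.0014 0.0005] [ 0.0003 -0.0003  0.0017]
```

View pics/w8.png

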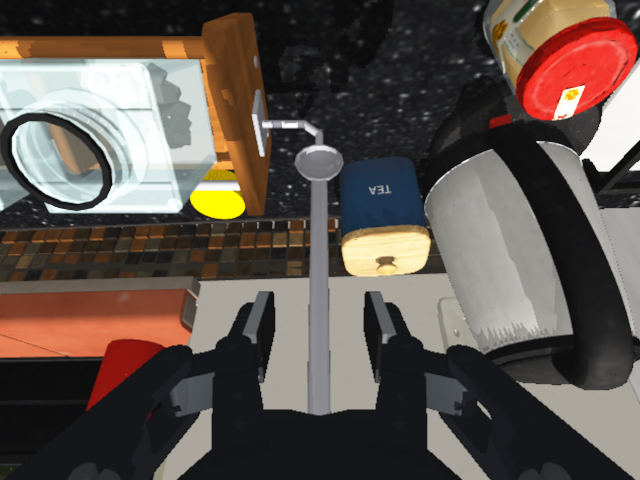

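Call:
carry_out --deltas '[0, 0, 0, 0, 0, 0, 0, 0, 0, 0, 0, 0, 0, 0, 0, 0, 0, 0, 0, 0, 0, 0, 0, 0]' --grip 0 --grip_force 60

```text
time: 17.7
eef_pos: [0.6722, 0.1488, 0.181]
tcp_rot: [0.032, 0.939, -0.012, 0.343]
contact_force: [0.0, 0.9, 1.7]
opening: 0.088
finger_force: 58.5
```

Run:
```python
from h import *
p0,R0=pose();s=ctrl.get_state();print(p0,s["opening"],s["finger_force"],s["contact_force"])
rows(p0+np.array([0,0,.0125]),R0,2)
rows(p0+np.array([0,0,.0125])-.05*FW,R0,4,p0+np.array([0,0,.0125]),R0)
```

```text
[0.67224215 0.1488309  0.18104027] 0.08779903677903282 58.46467852592468 [0.02246636 0.91683311 1.72286736]
[-0.004, -0.0, -0.0048, 0.0, 0.0, 0.0, -0.0081, -0.0, -0.0096, 0.0, 0.0, 0.0]
len 0.013 rot 0.0
[0.0096, 0.0, -0.0081, 0.0, 0.0, 0.0, 0.0191, 0.0, -0.0161, 0.0, 0.0, 0.0, 0.0287, 0.0, -0.0242, 0.0, 0.0, 0.0, 0.0382, 0.0, -0.0322, 0.0, 0.0, 0.0]
len 0.05 rot 0.0
```

Call:
carry_out --deltas '[-0.004, 0, -0.005, 0, 0, 0, -0.008, 0, -0.0095, 0, 0, 0, -0.008, 0, -0.0095, 0, 0, 0]'

```text
time: 18.08
eef_pos: [0.6722, 0.1487, 0.1936]
tcp_rot: [0.032, 0.939, -0.012, 0.342]
contact_force: [-0.1, 0.1, -0.0]
opening: 0.088
finger_force: 58.4
```

Run:
```python
from h import *
p0,R0=pose();s=ctrl.get_state();print(p0,s["opening"],s["finger_force"],s["contact_force"])
p,d,K,W=cam("top");Q=unproj(d,K,W);m=(abs(Q[...,0]-.637)<.03)&(abs(Q[...,1]-.149)<.025)&(Q[...,2]>.31)&(Q[...,2]<.37);print(m.sum(),np.sort(Q[m][:,2])[-8:].round(4))
```

```text
[0.67220542 0.14870109 0.19355822] 0.08764478661902024 58.423086404800415 [-0.0936597   0.11751124 -0.02974521]
65 [0.3568 0.3572 0.3573 0.3573 0.3577 0.3578 0.3588 0.3607]
```

Call:
carry_out --deltas '[0.006, 0, -0.005, 0, 0, 0, 0.014, 0, -0.012, 0, 0, 0, 0.022, 0, -0.019, 0, 0, 0, 0.03, 0, -0.026, 0, 0, 0, 0.038, 0, -0.032, 0, 0, 0]'

```text
time: 18.75
eef_pos: [0.6215, 0.1522, 0.1929]
tcp_rot: [0.032, 0.939, -0.012, 0.342]
contact_force: [-0.2, -0.2, -0.5]
opening: 0.087
finger_force: 58.4
```

Run:
```python
from kin import *
p0,R0=pose();s=ctrl.get_state();print(p0,s["opening"],s["finger_force"],s["contact_force"])
# spoon in tool frame, as grasped: bowl end = G-? ; hold point at tool (0,0,-.055), spoon vertical
p,d,K,W=cam("wrist");Q=unproj(d,K,W)
g=p0-.055*R0.apply([0,0,1]); print("hold",g)
m=(abs(Q[...,0]-g[0])<.02)&(abs(Q[...,1]-g[1])<.02)&(Q[...,2]>g[2]-.14)&(Q[...,2]<g[2]-.02);S=Q[m];print(len(S),np.sort(S[:,2])[[0,5]],[np.median(S[abs(S[:,2]-g[2]+k)<.008],0).round(4) for k in (.03,.05,.07,.09,.1)])
print("top cam check")
# via: raise so end is above mouth
for lean in (0,8):
  Rl=R.from_rotvec(-np.radians(lean)*LF)*spoonR(50)
  for gz in (.32,.20):
    P=np.array([.613,.024,gz])+.055*Rl.apply([0,0,1]); r=ik(P,Rl.apply([0,0,1]),[0,0,2,0,.8]); print(lean,gz,r.cost.round(7),r.x.round(2))
```

```text
[0.62152647 0.1521534  0.19290384] 0.08737594430531541 58.38575005531311 [-0.15595632 -0.24356042 -0.53445846]
hold [0.5862286  0.15453935 0.23501521]
3345 [0.12310739 0.12421332] [array([0.5854, 0.1544, 0.2055]), array([0.5854, 0.1548, 0.1853]), array([0.5854, 0.1544, 0.1653]), array([0.5871, 0.1546, 0.1424]), array([0.5876, 0.1545, 0.134 ])]
top cam check
0 0.32 0.0 [-0.14 -0.19  2.05  0.09  0.59]
0 0.2 0.0 [-0.14 -0.05  2.16  0.14  0.35]
8 0.32 0.0 [-0.15 -0.23  2.12  0.14  0.42]
8 0.2 0.0 [-0.15 -0.07  2.22  0.35  0.17]
```

Run:
```python
from h import *
p0,R0=pose();print(p0)
a=p0+[0,0,.06]; b=p0+[.028,-.1315,.06]; c=p0+[.028,-.1315,-.02]
Rg=spoonR(50);print((R0.inv()*Rg).as_rotvec().round(4))
rows(a,R0,2,p0,R0);rows(b,R0,4,a,R0);rows(c,R0,5,b,R0)
```

```text
[0.62051483 0.15226849 0.19227498]
[ 0.0002 -0.0008  0.0009]
[-0.0193, -0.0, -0.023, 0.0, 0.0, 0.0, -0.0385, -0.0, -0.046, 0.0, 0.0, 0.0]
len 0.06 rot 0.0
[-0.007, -0.0323, 0.0059, 0.0, 0.0, 0.0, -0.0141, -0.0647, 0.0118, 0.0, 0.0, 0.0, -0.0211, -0.097, 0.0177, 0.0, 0.0, 0.0, -0.0281, -0.1293, 0.0236, 0.0, 0.0, 0.0]
len 0.134 rot 0.0
[0.0103, 0.0, 0.0123, 0.0, 0.0, 0.0, 0.0205, 0.0, 0.0245, 0.0, 0.0, 0.0, 0.0308, 0.0, 0.0368, 0.0, 0.0, 0.0, 0.0411, 0.0, 0.0491, 0.0, 0.0, 0.0, 0.0514, 0.0, 0.0613, 0.0, 0.0, 0.0]
len 0.08 rot 0.0
```

Call:
carry_out --deltas '[-0.01, 0, -0.012, 0, 0, 0, -0.025, 0, -0.03, 0, 0, 0, -0.0385, 0, -0.046, 0, 0, 0]'

```text
time: 19.18
eef_pos: [0.623, 0.1521, 0.2555]
tcp_rot: [0.032, 0.939, -0.011, 0.343]
contact_force: [0.2, -0.3, -0.2]
opening: 0.09
finger_force: 58.4
```

Call:
carry_out --deltas '[-0.006, -0.025, 0.005, 0, 0, 0, -0.013, -0.06, 0.011, 0, 0, 0, -0.021, -0.095, 0.0175, 0, 0, 0, -0.028, -0.129, 0.0235, 0, 0, 0, -0.028, -0.129, 0.0235, 0, 0, 0]'

```text
time: 19.8
eef_pos: [0.6511, 0.0184, 0.2547]
tcp_rot: [0.033, 0.939, -0.012, 0.343]
contact_force: [0.3, -0.1, -2.2]
opening: 0.085
finger_force: 58.5
```

Call:
carry_out --deltas '[0, 0, 0, 0, 0, 0, 0, 0, 0, 0, 0, 0]'

```text
time: 20.05
eef_pos: [0.65, 0.0219, 0.2531]
tcp_rot: [0.031, 0.939, -0.011, 0.342]
contact_force: [-0.7, 0.5, -0.3]
opening: 0.089
finger_force: 58.5
```

Run:
```python
from h import *
p,d,K,W=cam("wrist");Q=unproj(d,K,W);save("w9",p)
p0,R0=pose();s=ctrl.get_state();print(s["qpos"].round(2),p0,s["opening"],s["contact_force"])
g=p0-.055*R0.apply([0,0,1]); print("hold",g)
m=(abs(Q[...,0]-g[0])<.02)&(abs(Q[...,1]-g[1])<.02)&(Q[...,2]>g[2]-.118)&(Q[...,2]<g[2]-.02);S=Q[m];print(len(S),np.sort(S[:,2])[[0,5]],[np.median(S[abs(S[:,2]-g[2]+k)<.008],0).round(4) for k in (.03,.05,.07,.09,.1)])
# rim: points near the mouth plane
m=(abs((Q-M)@A)<.003); r=np.linalg.norm(Q-M,axis=-1); m&=(r<.032)&(r>.014); P=Q[m]; print(len(P),((P.min(0)+P.max(0))/2).round(4),np.ptp(P,0).round(4),"M",M.round(4))
```

```text
[-0.14 -0.17  2.08  0.1   0.54 -1.71] [0.64992174 0.02198085 0.25300222] 0.08760909915677773 [-0.02182498 -0.7839475  -0.47331965]
hold [0.61462683 0.02431932 0.29511874]
3340 [0.18389106 0.18446525] [array([0.6139, 0.0243, 0.2657]), array([0.6139, 0.0241, 0.2454]), array([0.6138, 0.024 , 0.2257]), array([0.6158, 0.0243, 0.2024]), array([0.6161, 0.0238, 0.1942])]
395 [0.6093 0.0206 0.1415] [0.0481 0.0498 0.0258] M [0.6104 0.0236 0.1431]
```

View pics/w9.png

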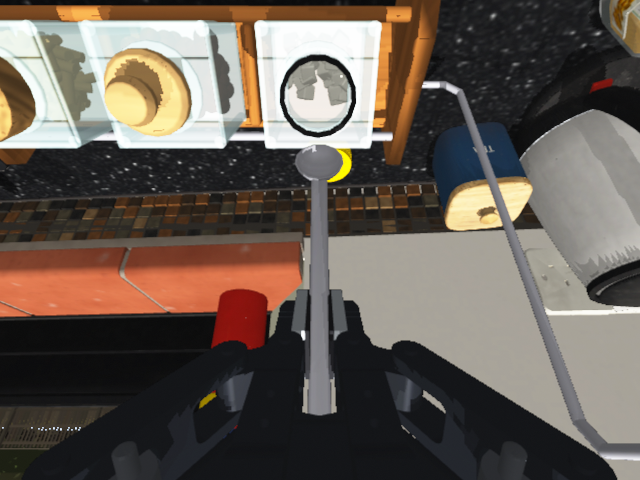

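Call:
carry_out --deltas '[0.01, 0, 0.009, 0, 0, 0, 0.02, 0, 0.022, 0, 0, 0, 0.031, 0, 0.035, 0, 0, 0, 0.04, 0, 0.046, 0, 0, 0, 0.047, 0, 0.054, 0, 0, 0]'

```text
time: 20.72
eef_pos: [0.6483, 0.021, 0.1794]
tcp_rot: [0.032, 0.939, -0.012, 0.341]
contact_force: [0.1, 0.7, -1.1]
opening: 0.091
finger_force: 58.5
```

Call:
carry_out --deltas '[0.005, 0, 0.006, 0, 0, 0, 0.01, 0, 0.012, 0, 0, 0, 0.015, 0, 0.018, 0, 0, 0]'

```text
time: 21.1
eef_pos: [0.6491, 0.0209, 0.1578]
tcp_rot: [0.032, 0.939, -0.012, 0.342]
contact_force: [-0.3, 0.1, -1.0]
opening: 0.087
finger_force: 58.5
```

Run:
```python
from h import *
p,d,K,W=cam("wrist");Q=unproj(d,K,W);save("w10",p)
p0,R0=pose();s=ctrl.get_state();print(s["qpos"].round(2),p0,s["opening"],s["contact_force"],s["wrist_torque"])
g=p0-.055*R0.apply([0,0,1]); print("hold",g,"end",g[2]-.1115,R0.apply([0,0,1]))
```

```text
[-0.15 -0.05  2.16  0.15  0.34 -1.77] [0.64820649 0.02095433 0.15608411] 0.08782027377236065 [ 0.2053977   1.01607604 -1.78576279] [4.59459207e-04 4.86068007e-01 2.08464752e-03]
hold [0.61300224 0.02333873 0.19827387] end 0.08677387055416665 [ 0.64007724 -0.04335282 -0.76708647]
```

Call:
carry_out --deltas '[0.004, 0, 0.005, 0, 0, 0, 0.009, 0, 0.01, 0, 0, 0, 0.0125, 0, 0.015, 0, 0, 0, 0.0125, 0, 0.015, 0, 0, 0]'

```text
time: 21.65
eef_pos: [0.6484, 0.021, 0.1372]
tcp_rot: [0.032, 0.939, -0.012, 0.341]
contact_force: [0.1, -0.6, -0.9]
opening: 0.09
finger_force: 58.5
```

Run:
```python
from h import *
p,d,K,W=cam("side");save("s2",cv2.resize(p[190:350,230:350],None,fx=4,fy=3.75,interpolation=cv2.INTER_CUBIC))
p0,R0=pose();s=ctrl.get_state();print(s["qpos"].round(2),p0,s["opening"],s["contact_force"],s["wrist_torque"])
g=p0-.055*R0.apply([0,0,1]); print("hold",g,"end",g[2]-.1115)
```

```text
[-0.15 -0.03  2.17  0.17  0.3  -1.79] [0.64876548 0.02095849 0.13783901] 0.090593620744722 [ 0.08891983  0.36201231 -0.35803647] [0.04316718 0.36537228 0.01098559]
hold [0.61350411 0.02334928 0.17998067] end 0.06848066943110466
```

Call:
carry_out --deltas '[0, 0, 0, 0, 0, 0, 0, 0, 0, 0, 0, 0, 0, 0, 0, 0, 0, 0, 0, 0, 0, 0, 0, 0]' --grip 70

```text
time: 22.2
eef_pos: [0.649, 0.0209, 0.1384]
tcp_rot: [0.032, 0.939, -0.012, 0.342]
contact_force: [-0.4, -0.8, 0.1]
opening: 0.697
finger_force: 0.0
```

Call:
carry_out --deltas '[0.008, 0, -0.006, 0, 0, 0, 0.019, 0, -0.016, 0, 0, 0, 0.034, 0, -0.029, 0, 0, 0, 0.053, 0, -0.045, 0, 0, 0, 0.076, 0, -0.064, 0, 0, 0]'

```text
time: 22.82
eef_pos: [0.5482, 0.0278, 0.1382]
tcp_rot: [0.032, 0.939, -0.012, 0.342]
contact_force: [-0.4, 0.1, 1.1]
opening: 0.701
finger_force: 0.0
```

Call:
carry_out --deltas '[0.015, 0, -0.015, 0, 0, 0, 0.03, 0, -0.035, 0, 0, 0, 0.045, 0, -0.06, 0, 0, 0, 0.06, 0, -0.08, 0, 0, 0, 0.06, 0, -0.08, 0, 0, 0]'

```text
time: 23.45
eef_pos: [0.4839, 0.0398, 0.1783]
tcp_rot: [0.032, 0.942, -0.014, 0.333]
contact_force: [0.1, 0.6, -0.8]
opening: 0.704
finger_force: 0.0
```

Run:
```python
from h import *
p0,R0=pose();s=ctrl.get_state();print(s["time"],s["qpos"].round(2),p0,s["opening"],s["contact_force"])
for n in ("wrist","side","top"):
    p,d,K,W=cam(n);Q=unproj(d,K,W);save("e_"+n,p)
    print(n,[(r["uv"],round(r["score"],2),Q[int(r["uv"][1]),int(r["uv"][0])].round(3)) for q in ("spoon","lid") for r in ctrl.find_in(n,q)[:3]])
    m=(abs(Q[...,0]-.60)<.12)&(abs(Q[...,1]-.024)<.06)&(Q[...,2]>.16)&(Q[...,2]<.4);S=Q[m]
    for zz in np.arange(.16,.32,.02):
        t=S[(S[:,2]>=zz)&(S[:,2]<zz+.02)]
        if len(t): print(zz.round(2),len(t),np.median(t,0).round(3),np.ptp(t,0).round(3))
    m=(np.hypot(Q[...,0]-.458,Q[...,1]-.181)<.027)&(Q[...,2]>.005)&(Q[...,2]<.05)
    if m.sum()>50: c,v,b=ransac_plane(Q[m],th=.002); print("lid",m.sum(),c.round(4),v.round(3))
```

```text
23.45 [-0.16 -0.56  2.48  0.1   0.54 -1.73] [0.48392226 0.03979538 0.17834247] 0.7036117439280044 [ 0.07408072  0.57748447 -0.75800868]
wrist [([306.7, 354.6], 0.77, array([0.582, 0.023, 0.197])), ([228.2, 220.7], 0.63, array([ 0.589, -0.065,  0.055])), ([502.5, 61.8], 0.79, array([0.45 , 0.174, 0.026])), ([357.3, 12.0], 0.72, array([0.407, 0.068, 0.037])), ([242.5, 110.9], 0.71, array([ 0.469, -0.02 ,  0.038]))]
0.16 214 [0.588 0.023 0.171] [0.007 0.009 0.02 ]
0.18 253 [0.584 0.024 0.19 ] [0.008 0.009 0.019]
0.2 301 [0.58  0.024 0.21 ] [0.008 0.009 0.02 ]
0.22 346 [0.576 0.024 0.23 ] [0.006 0.009 0.02 ]
0.24 1 [0.574 0.028 0.24 ] [0. 0. 0.]
lid 4359 [0.4558 0.181  0.0261] [-0.012  0.002  1.   ]
side [([232.9, 316.2], 0.91, array([0.797, 0.044, 0.025])), ([371.5, 367.0], 0.83, array([0.46 , 0.194, 0.026])), ([403.2, 326.5], 0.83, array([0.372, 0.08 , 0.037]))]
0.16 12 [0.591 0.029 0.17 ] [0.005 0.005 0.016]
0.18 12 [0.586 0.029 0.188] [0.005 0.009 0.016]
0.2 16 [0.582 0.028 0.21 ] [0.007 0.011 0.018]
0.22 12 [0.578 0.029 0.229] [0.004 0.009 0.016]
0.24 22 [0.574 0.034 0.252] [0.006 0.027 0.017]
0.26 12 [0.57  0.031 0.264] [0.004 0.019 0.008]
lid 354 [0.4589 0.182  0.0253] [-0.036  0.     0.999]
top [([312.9, 265.9], 0.65, array([ 0.587, -0.05 ,  0.113])), ([310.5, 317.6], 0.86, array([ 0.474, -0.032,  0.037])), ([281.8, 231.3], 0.76, array([0.786, 0.025, 0.029])), ([229.3, 335.3], 0.67, array([0.448, 0.182, 0.03 ]))]
0.16 14 [0.588 0.021 0.172] [0.005 0.008 0.017]
0.18 12 [0.584 0.023 0.19 ] [0.006 0.008 0.017]
0.2 12 [0.58  0.022 0.211] [0.006 0.008 0.019]
0.22 12 [0.577 0.022 0.229] [0.005 0.008 0.015]
0.24 21 [0.572 0.023 0.246] [0.008 0.025 0.016]
0.26 21 [0.568 0.024 0.266] [0.007 0.027 0.015]
lid 217 [0.4589 0.1888 0.0285] [-0.034  0.202  0.979]
```

Call:
carry_out --deltas '[-0.01, 0, -0.012, 0, 0, 0, -0.026, 0, -0.03, 0, 0, 0, -0.04, 0, -0.047, 0, 0, 0, -0.05, 0, -0.06, 0, 0, 0, -0.05, 0, -0.06, 0, 0, 0]'

```text
time: 24.52
eef_pos: [0.486, 0.0397, 0.2563]
tcp_rot: [0.033, 0.942, -0.014, 0.332]
contact_force: [0.7, -0.5, 0.0]
opening: 0.697
finger_force: 0.0
```

Call:
carry_out --deltas '[0, 0, 0, 0, 0, 0, 0, 0, 0, 0, 0, 0, 0, 0, 0, 0, 0, 0, 0, 0, 0, 0, 0, 0]'

```text
time: 25.02
eef_pos: [0.4853, 0.0398, 0.2545]
tcp_rot: [0.033, 0.943, -0.014, 0.331]
contact_force: [-0.8, -0.5, 0.1]
opening: 0.699
finger_force: 0.0
```

Run:
```python
from h import *
s=ctrl.get_state();print(s["time"],s["qpos"].round(3),s["eef_pos"],s["contact_force"])
p,d,K,W=cam("side");Q=unproj(d,K,W)
m=(abs(Q[...,0]-.60)<.12)&(abs(Q[...,1]-.024)<.06)&(Q[...,2]>.16)&(Q[...,2]<.28);print(m.sum(),np.median(Q[m],0),Q[m][:,2].max())
print(ctrl.sign_off())
```

```text
25.025 [-0.157 -0.635  2.384  0.078  0.72  -1.699] [0.48526886 0.03977521 0.2544676 ] [-0.76820905 -0.46457654  0.09699507]
88 [0.57992717 0.02839416 0.22444536] 0.26860546098488325
the job is handed in; nothing more can be done
None
```

The job is handed in at about 25 s: by the last depth readings the lid lies flat on the worktop near (0.458, 0.181) and the spoon stands in the open jar; I viewed 11 pictures (limit 10), and joint 3 briefly read 2.48, its limit, before I backed it off.

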